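# Scoop the buffers into the case and hasp it shut

### The arm

A 6-joint arm with a two-finger parallel gripper is mounted at the origin on the work surface. World frame = base frame: x ahead of the robot, y to its left, z up, the work surface at z = 0. Lengths are in mm, angles in degrees, forces in N, time in s.
With the tool pointing down it reaches from about 350 to 850 mm from the base axis. Payload 8.1 kg.
Tool frame: the origin (TCP) lies on the centre line of the jaws, within the pads' length; the fingertips stand 14 mm ahead of it and the grasp point (between the pads) lies 5 mm behind it; z points along the fingers, y is the line along which they close (so a half turn about z gives the same grasp; the last joint's range is limited). The gripper opens to 85 mm and grips with 20 to 120 N. Pads are 22 mm wide; open, the fingers measure 114 mm over their backs; the gripper's body (76 mm by 85 mm) begins 54 mm behind the grasp point. The pads swing forward as they close: fully open they stand 13 mm farther back than shut.
Start: joints at [-73.82, 7.471, 85.268, -0, 87.261, -4.893], TCP at [215.758, -559.869, 245.292] pointing down, gripper open.
Joint ranges: [-169.43, 169.43], [-51.17, 129.36], [1.28, 143.12], [-76.62, 256.62], [0, 156.53], [-152.29, 152.29]. Speed limits (degrees/s): [136.94, 136.94, 159.86, 180, 180, 180].

### API

Orientations are given as [roll, pitch, yaw] about the fixed x, y, z axes, in that order (R = Rz(yaw) Ry(pitch) Rx(roll)).
In Python, from bench import sense, snapshot, camera_info, hand_in gives the robot as it stands. The module is installed in compiled form; this text tells all that it offers.
- The arm moves only by the tool apply_moves, never from a script. Its argument "deltas" is a list of rows, each a list of 7 numbers: the shift along the tool's x, y, z scaled (see below), then the turn, a rotation vector about the tool's x, y, z scaled (see below), then the opening, from 0 (shut) to 1 (fully open). In form: [[dx, dy, dz, ax, ay, az, claw], ...]. A call has 1 to 8 rows; each row shifts and turns the commanded pose from where the row before left it, along the tool's axes as they then stand; what a row does not reach is not made up. The controller multiplies each number of a shift by 0.03 m and each number of a turn by 0.08 rad. A row lasts 1/8 s, in which the tool goes at most 62.5 mm and 10.7 degrees, less where a joint would pass 70% of its speed; a pose out of reach is approached as far as the arm can. A call with a number of a shift or a turn outside -1 to 1 is refused whole. A call with a gripper value outside its range is refused whole. The fingers move at their own pace and stop on an object; "grip_force" is the grip in N (left out, the last holds). Time passes only in rows, so rows that do not move let the fingers close. It gives the time, the measured TCP pose, the force, the opening and the grip force at its end, in the units of the state.
- sense(): the state, without advancing time (a new reading comes with each control period).
- snapshot(name): name is "scene" or "top" or "wrist"; returns the picture (480x640x3 uint8, red, green, blue); there is no depth.
- camera_info(name): a dict with "vertical_fov" (degrees; the focal length in pixels is half the picture's height over the tangent of half this angle, whatever the lens; pixels are square), "cx", "cy" (the principal point, pixels), "k1" (the pictures are not rectified: a ray, as slopes to the right and down, at radius r is drawn at 1 + k1 r^2 times it, then the intrinsics apply), "origin" and "rotation" of the camera in the world; the wrist camera has in their place "tool_from_camera" (4x4, takes a point from camera to tool coordinates, whose origin is the TCP and whose axes are the flange's). Camera axes: x right, y up, looking along -z (the intrinsics and any distortion apply to the point x, -y, -z); pixel columns grow to the right and rows downward; lengths in mm; the calibration is good to about 2 mm. A picture is of the moment at which its call begins: read the wrist's pose just before it. camera_info takes no time and is no camera call.
- hand_in(): hands the job in; it is judged then, once.
The state is a dict: "time": time; "joint_pos": joint angles; "qd": joint speeds; "joint_efforts": joint torques, N m; "tool_pos": TCP position; "tcp_rot": TCP orientation; "ft_force": force on the tool from outside, world axes, zero at the start; "wrist_torque": the same for the moment, N m; "finger_gap": finger opening in mm; "grip_force": force on a finger pad.
Only numpy, scipy, OpenCV 4.12 (cv2) and the standard library are available. Lean on these libraries where they do the work, as an engineer would, in place of code of your own. Each camera call takes 0.05 s, during which the arm holds its last target. There are 200 camera calls.

### The job

Using the scoop, move all the nylon buffers from both compartments of the grey parts bin into the open black case; do not take them out of the bin with the fingers, though one that has fallen on the bench may be picked up by hand. When all are in, shut the case's lid and only then swing its hasp down over the catch, fully home. Leave the scoop lying flat, pan down, in the middle of its mat, and do not disturb the other things on the bench.

Things in the scene. Friction and masses are not known exactly. Their poses are not given: they have to be found in the camera images.
- bin: open-topped grey parts bin with two compartments side by side, fixed to the bench, outside 172 (its x) x 218 (its y) x 45 high, all walls and the floor 4 thick: each compartment is 80 (x) x 210 (y) x 41 deep, centred at x = -42 and x = +42. Origin: centre of its underside; z up. The buffers lie flat in the +y half of both compartments (0 to 100 mm from the middle), up to 2 abreast.
- mat: flat black rubber mat fixed on the bench, 150 (its x) x 140 (its y) x 4 thick; the scoop's place. Origin: centre of its underside.
- scoop: aluminium scoop, 180 g, heaviest low down: flat pan open at its nose (+x), 70 wide (y), from back wall x=-26 to lip x=+46; floor 2 thick, lip 1.5, side and back walls 3 thick, 34 high (sides end 16 short of the lip). Above, a crosswise black grip bar: 14 thick along x (pinch it so), 64 wide along y, z 67 to 103, at x=0. Origin: underside below the bar; z up. Starts nose about to world +y.
- case: black plastic case fixed to the bench, open on top, outside 160 (its x) x 190 (its y) x 62 high, walls and floor 5 thick. In the middle of its front (-x) the catch, a steel lug 8 wide, 10 high, stands 20 mm out of the front wall, 40 mm above the bench. Lid hinged on the +x rim. Origin: centre of its underside; z up.
- lid (a joint): the lid's hinge, along the case's y on the +x rim: 0 = shut, grows as it opens up and back, starts at 1.6 to 1.8 rad (about upright), stop at 1.9. Stiff: stays where it is left; 2 to 4 N at the free edge moves it. The lid is a plate 160 x 190 x 10 thick; shut, its top is 72.5 mm above the bench.
- lid_hinge (a point): middle of the lid's hinge line, at the underside of the lid, 62.5 mm above the bench.
- lid_front (a point): middle of the lid's free edge, on its outer (top) face, 160 mm from the hinge and 10 mm out from the underside.
- hasp (a joint): hinge of the steel hasp on the lid's free edge: 0 = hanging flat on the case's front over the catch (lid shut); pi/2 = straight out in the lid's plane; more = tipped up. Starts 1.4 to 1.9, stop 2.4. Friction holds it; about 2 N at its tip moves it. Plate 64 wide (case's y), 50 long, 4 thick, with a slot for the catch, which then stands 14 mm proud: push beside it.
- hasp_hinge (a point): middle of the hasp's hinge line, 162 mm from the lid's hinge line, 4 mm above the lid's underside.
- hasp_tip (a point): middle of the hasp's free edge on its outer face, 50 mm from its hinge.
- buffer0: smooth white nylon buffer, a squat round piece 26 in diameter and 22 high with strongly bevelled edges, 12 g, slippery (friction about 0.22). All buffers are alike; 6 to 9 are there. Origin: its centre.
- buffer1: smooth white nylon buffer, a squat round piece 26 in diameter and 22 high with strongly bevelled edges, 12 g, slippery (friction about 0.22). All buffers are alike; 6 to 9 are there. Origin: its centre.
- buffer2: smooth white nylon buffer, a squat round piece 26 in diameter and 22 high with strongly bevelled edges, 12 g, slippery (friction about 0.22). All buffers are alike; 6 to 9 are there. Origin: its centre.
- buffer3: smooth white nylon buffer, a squat round piece 26 in diameter and 22 high with strongly bevelled edges, 12 g, slippery (friction about 0.22). All buffers are alike; 6 to 9 are there. Origin: its centre.
- buffer4: smooth white nylon buffer, a squat round piece 26 in diameter and 22 high with strongly bevelled edges, 12 g, slippery (friction about 0.22). All buffers are alike; 6 to 9 are there. Origin: its centre.
- buffer5: smooth white nylon buffer, a squat round piece 26 in diameter and 22 high with strongly bevelled edges, 12 g, slippery (friction about 0.22). All buffers are alike; 6 to 9 are there. Origin: its centre.
- buffer6: smooth white nylon buffer, a squat round piece 26 in diameter and 22 high with strongly bevelled edges, 12 g, slippery (friction about 0.22). All buffers are alike; 6 to 9 are there. Origin: its centre.
- buffer7: smooth white nylon buffer, a squat round piece 26 in diameter and 22 high with strongly bevelled edges, 12 g, slippery (friction about 0.22). All buffers are alike; 6 to 9 are there. Origin: its centre.
- buffer8: smooth white nylon buffer, a squat round piece 26 in diameter and 22 high with strongly bevelled edges, 12 g, slippery (friction about 0.22). All buffers are alike; 6 to 9 are there. Origin: its centre.
- spray_can: bystander: blue spray can, 60 in diameter, 170 high, standing; origin at its foot.
- screwdriver: bystander: screwdriver 200 long lying on the bench beyond the mat.
- tape_roll: bystander: roll of tape 90 in diameter, 24 high, lying flat.
- mug: bystander: white mug, 76 in diameter, 85 high.

How it is judged (in metres and radians):
On the way, in this order (a step that is already met when the one before it is completed fails the run):
1. at least one buffer has been lifted out of the bin in the scoop ((((x of buffer0 in the frame of scoop between -0.05 and 0.05 m and y of buffer0 in the frame of scoop between -0.035 and 0.035 m and z of buffer0 in the frame of scoop between 0 and 0.06 m) and height (world z) of buffer0 above 0.075 m) or ((x of buffer1 in the frame of scoop between -0.05 and 0.05 m and y of buffer1 in the frame of scoop between -0.035 and 0.035 m and z of buffer1 in the frame of scoop between 0 and 0.06 m) and height (world z) of buffer1 above 0.075 m) or ((x of buffer2 in the frame of scoop between -0.05 and 0.05 m and y of buffer2 in the frame of scoop between -0.035 and 0.035 m and z of buffer2 in the frame of scoop between 0 and 0.06 m) and height (world z) of buffer2 above 0.075 m) or ((x of buffer3 in the frame of scoop between -0.05 and 0.05 m and y of buffer3 in the frame of scoop between -0.035 and 0.035 m and z of buffer3 in the frame of scoop between 0 and 0.06 m) and height (world z) of buffer3 above 0.075 m) or ((x of buffer4 in the frame of scoop between -0.05 and 0.05 m and y of buffer4 in the frame of scoop between -0.035 and 0.035 m and z of buffer4 in the frame of scoop between 0 and 0.06 m) and height (world z) of buffer4 above 0.075 m) or ((x of buffer5 in the frame of scoop between -0.05 and 0.05 m and y of buffer5 in the frame of scoop between -0.035 and 0.035 m and z of buffer5 in the frame of scoop between 0 and 0.06 m) and height (world z) of buffer5 above 0.075 m) or ((x of buffer6 in the frame of scoop between -0.05 and 0.05 m and y of buffer6 in the frame of scoop between -0.035 and 0.035 m and z of buffer6 in the frame of scoop between 0 and 0.06 m) and height (world z) of buffer6 above 0.075 m) or ((x of buffer7 in the frame of scoop between -0.05 and 0.05 m and y of buffer7 in the frame of scoop between -0.035 and 0.035 m and z of buffer7 in the frame of scoop between 0 and 0.06 m) and height (world z) of buffer7 above 0.075 m) or ((x of buffer8 in the frame of scoop between -0.05 and 0.05 m and y of buffer8 in the frame of scoop between -0.035 and 0.035 m and z of buffer8 in the frame of scoop between 0 and 0.06 m) and height (world z) of buffer8 above 0.075 m))), for 0.1 s.
2. all the buffers are in the case (x of buffer0 in the frame of case between -0.076 and 0.076 m and y of buffer0 in the frame of case between -0.091 and 0.091 m and z of buffer0 in the frame of case between 0 and 0.062 m and x of buffer1 in the frame of case between -0.076 and 0.076 m and y of buffer1 in the frame of case between -0.091 and 0.091 m and z of buffer1 in the frame of case between 0 and 0.062 m and x of buffer2 in the frame of case between -0.076 and 0.076 m and y of buffer2 in the frame of case between -0.091 and 0.091 m and z of buffer2 in the frame of case between 0 and 0.062 m and x of buffer3 in the frame of case between -0.076 and 0.076 m and y of buffer3 in the frame of case between -0.091 and 0.091 m and z of buffer3 in the frame of case between 0 and 0.062 m and x of buffer4 in the frame of case between -0.076 and 0.076 m and y of buffer4 in the frame of case between -0.091 and 0.091 m and z of buffer4 in the frame of case between 0 and 0.062 m and x of buffer5 in the frame of case between -0.076 and 0.076 m and y of buffer5 in the frame of case between -0.091 and 0.091 m and z of buffer5 in the frame of case between 0 and 0.062 m and x of buffer6 in the frame of case between -0.076 and 0.076 m and y of buffer6 in the frame of case between -0.091 and 0.091 m and z of buffer6 in the frame of case between 0 and 0.062 m and x of buffer7 in the frame of case between -0.076 and 0.076 m and y of buffer7 in the frame of case between -0.091 and 0.091 m and z of buffer7 in the frame of case between 0 and 0.062 m and x of buffer8 in the frame of case between -0.076 and 0.076 m and y of buffer8 in the frame of case between -0.091 and 0.091 m and z of buffer8 in the frame of case between 0 and 0.062 m and value of joint lid above 0.3 rad), for 0.2 s.
3. the lid is shut (value of joint lid below 0.06 rad and value of joint hasp above 0.6 rad), for 0.1 s.
4. the hasp is swung down over the catch (value of joint lid below 0.06 rad and value of joint hasp below 0.2 rad), for 0.2 s.
At the end, for the whole second after the job is handed in: All buffers lie inside the case, the lid is shut (under 0.06 rad) and the hasp is down over the catch (under 0.2 rad); the scoop lies at rest pan down on the mat, its origin within 65 mm (mat's x) and 60 mm (mat's y) of the mat's middle and tilted less than 0.1 rad (all of step 4 and x of buffer0 in the frame of case between -0.076 and 0.076 m and y of buffer0 in the frame of case between -0.091 and 0.091 m and z of buffer0 in the frame of case between 0 and 0.062 m and x of buffer1 in the frame of case between -0.076 and 0.076 m and y of buffer1 in the frame of case between -0.091 and 0.091 m and z of buffer1 in the frame of case between 0 and 0.062 m and x of buffer2 in the frame of case between -0.076 and 0.076 m and y of buffer2 in the frame of case between -0.091 and 0.091 m and z of buffer2 in the frame of case between 0 and 0.062 m and x of buffer3 in the frame of case between -0.076 and 0.076 m and y of buffer3 in the frame of case between -0.091 and 0.091 m and z of buffer3 in the frame of case between 0 and 0.062 m and x of buffer4 in the frame of case between -0.076 and 0.076 m and y of buffer4 in the frame of case between -0.091 and 0.091 m and z of buffer4 in the frame of case between 0 and 0.062 m and x of buffer5 in the frame of case between -0.076 and 0.076 m and y of buffer5 in the frame of case between -0.091 and 0.091 m and z of buffer5 in the frame of case between 0 and 0.062 m and x of buffer6 in the frame of case between -0.076 and 0.076 m and y of buffer6 in the frame of case between -0.091 and 0.091 m and z of buffer6 in the frame of case between 0 and 0.062 m and x of buffer7 in the frame of case between -0.076 and 0.076 m and y of buffer7 in the frame of case between -0.091 and 0.091 m and z of buffer7 in the frame of case between 0 and 0.062 m and x of buffer8 in the frame of case between -0.076 and 0.076 m and y of buffer8 in the frame of case between -0.091 and 0.091 m and z of buffer8 in the frame of case between 0 and 0.062 m and x of scoop in the frame of mat between -0.065 and 0.065 m and y of scoop in the frame of mat between -0.06 and 0.06 m and z of scoop in the frame of mat between 0.001 and 0.012 m and angle between scoop's own z axis and vertical below 0.1 rad and linear speed of scoop below 0.02 m/s); the robot touches nothing.
It fails at once if the fingers touch a buffer that is in the bin ((contact force between the fingers and buffer0 above 0.5 N and (x of buffer0 in the frame of bin between -0.082 and 0.082 m and y of buffer0 in the frame of bin between -0.105 and 0.105 m and z of buffer0 in the frame of bin between 0 and 0.045 m)) or (contact force between the fingers and buffer1 above 0.5 N and (x of buffer1 in the frame of bin between -0.082 and 0.082 m and y of buffer1 in the frame of bin between -0.105 and 0.105 m and z of buffer1 in the frame of bin between 0 and 0.045 m)) or (contact force between the fingers and buffer2 above 0.5 N and (x of buffer2 in the frame of bin between -0.082 and 0.082 m and y of buffer2 in the frame of bin between -0.105 and 0.105 m and z of buffer2 in the frame of bin between 0 and 0.045 m)) or (contact force between the fingers and buffer3 above 0.5 N and (x of buffer3 in the frame of bin between -0.082 and 0.082 m and y of buffer3 in the frame of bin between -0.105 and 0.105 m and z of buffer3 in the frame of bin between 0 and 0.045 m)) or (contact force between the fingers and buffer4 above 0.5 N and (x of buffer4 in the frame of bin between -0.082 and 0.082 m and y of buffer4 in the frame of bin between -0.105 and 0.105 m and z of buffer4 in the frame of bin between 0 and 0.045 m)) or (contact force between the fingers and buffer5 above 0.5 N and (x of buffer5 in the frame of bin between -0.082 and 0.082 m and y of buffer5 in the frame of bin between -0.105 and 0.105 m and z of buffer5 in the frame of bin between 0 and 0.045 m)) or (contact force between the fingers and buffer6 above 0.5 N and (x of buffer6 in the frame of bin between -0.082 and 0.082 m and y of buffer6 in the frame of bin between -0.105 and 0.105 m and z of buffer6 in the frame of bin between 0 and 0.045 m)) or (contact force between the fingers and buffer7 above 0.5 N and (x of buffer7 in the frame of bin between -0.082 and 0.082 m and y of buffer7 in the frame of bin between -0.105 and 0.105 m and z of buffer7 in the frame of bin between 0 and 0.045 m)) or (contact force between the fingers and buffer8 above 0.5 N and (x of buffer8 in the frame of bin between -0.082 and 0.082 m and y of buffer8 in the frame of bin between -0.105 and 0.105 m and z of buffer8 in the frame of bin between 0 and 0.045 m))).
It fails at once if a bystander (spray can, screwdriver, tape roll, mug) is moved more than 30 mm (distance of any of spray_can, screwdriver, tape_roll, mug from where it was at the start of the episode above 0.03 m).
Of buffer0, buffer1, buffer2, buffer3, buffer4, buffer5, buffer6, buffer7, buffer8 only 6 to 9 are there at a start; the rules pass over those that are not, and their reading is None.
At some moment in a run one of scoop may be knocked a few centimetres aside while the robot is not near it.
It also fails if it takes over 210 s, if anything falls off the work surface, if the arm or the gripper's body presses on something with over 40 N, if the wrist force passes 120 N, or if a joint passes its speed limit or range.

## Working session

There is one attempt and no reset: what is moved stays moved. The work goes in short steps, Python scripts to look and compute and a tool call to move; the robot and the scene stay as the last step left them, time stands still between calls to the robot, and variables do not carry over. Pictures are saved under pics/ and viewed, at most 14 in all, crops included, and the job is handed in when it is done.

Besides the shell and the picture viewer there is one more tool, called after "Call:" by a JSON object that holds its "method" and its "body", one argument or row to a line. apply_moves: Moves the arm, as the interface text tells. Its arguments: {"type":"object","properties":{"deltas":{"type":"array"},"grip_force":{"type":"number"}},"required":["deltas"]}

```bash
mkdir -p pics; ls
python3 - <<'E'
from bench import *
import cv2,numpy as np
s=sense();print(s)
for n in("scene","top","wrist"):
    i=camera_info(n);print(n,{k:(np.round(v,4).tolist() if not isinstance(v,str) else v) for k,v in i.items()})
    cv2.imwrite(f"pics/{n}0.png",snapshot(n)[:,:,::-1])
E
```

```text
pics
{'time': 0.0, 'joint_pos': array([-7.38197765e+01,  7.51552990e+00,  8.53291337e+01, -1.69181533e-03,
        8.72593430e+01, -4.89278014e+00]), 'qd': array([-0.00872502, -0.04608602, -0.06531453, -0.11525804,  0.03179135,
       -0.00182344]), 'joint_efforts': array([-1.04283235e-04, -5.69402969e+01, -5.00548446e+01, -1.68177021e-04,
        1.51888799e-02,  4.97166434e-05]), 'tool_pos': array([ 215.60558619, -559.37697076,  244.24138175]), 'tcp_rot': array([-1.79896228e+02, -7.18728543e-03,  2.10730796e+01]), 'ft_force': array([-0.85750217,  0.23067276, -0.39499119]), 'wrist_torque': array([-0.02763029, -0.04344375,  0.02043978]), 'grip_force': 0.0, 'finger_gap': 85.44170395153694}
scene {'vertical_fov': 55.8298, 'cx': 326.2701, 'cy': 239.6611, 'k1': -0.1079, 'origin': [904.0483, -549.4187, 763.4619], 'rotation': [43.5263, 0.9976, 30.7141]}
top {'vertical_fov': 51.8167, 'cx': 323.2374, 'cy': 241.4605, 'k1': -0.0301, 'origin': [534.4192, -19.281, 906.8815], 'rotation': [1.6221, 1.4164, -89.8307]}
wrist {'vertical_fov': 65.9369, 'cx': 317.2072, 'cy': 237.2781, 'k1': -0.0757, 'tool_from_camera': [[-0.0005, 0.9608, 0.2772, 71.1658], [1.0, 0.0008, -0.0008, 0.1156], [-0.001, 0.2772, -0.9608, -128.0531], [0.0, 0.0, 0.0, 1.0]]}
```

View pics/top0.png

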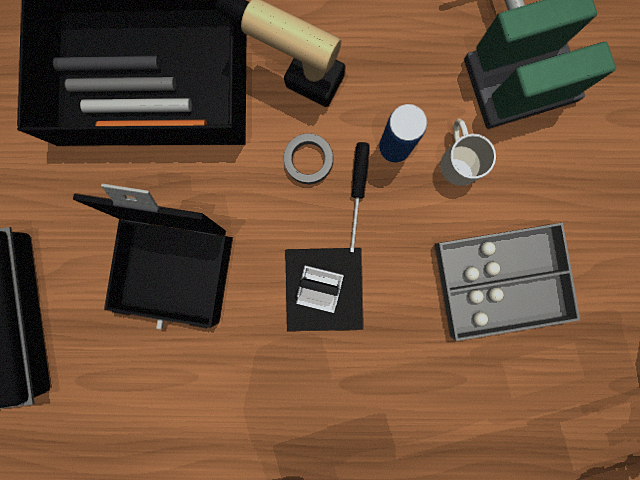

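View pics/scene0.png

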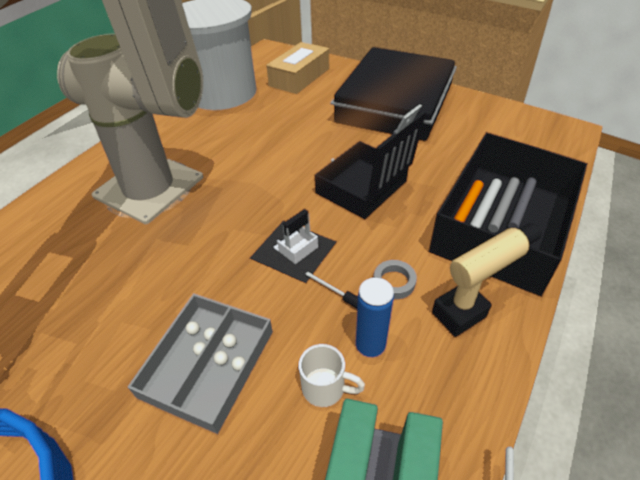

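The top picture shows six buffers in the left (+y) half of the bin at about (487,249), (472,274), (492,269), (476,297), (496,295) and (480,319). It also shows the scoop at (320,288) on its mat (286–363, 249–330), and the case at about (170,265) with its lid upright toward +x. The scene view agrees.

```bash
cat > h.py <<'E'
import numpy as np,cv2
from scipy.spatial.transform import Rotation as R
from bench import *
def cam(n):
    i=camera_info(n);f=240/np.tan(np.radians(i["vertical_fov"])/2)
    if n=="wrist":
        s=sense();T=np.array(i["tool_from_camera"]);Q=R.from_euler('xyz',s["tcp_rot"],degrees=True).as_matrix()
        M=Q@T[:3,:3];o=Q@T[:3,3]+s["tool_pos"]
    else:
        r=np.array(i["rotation"]);M=r if r.shape==(3,3) else R.from_euler('xyz',r,degrees=True).as_matrix();o=np.array(i["origin"])
    return f,i["cx"],i["cy"],i["k1"],M,o
def proj(c,P):
    f,cx,cy,k,M,o=c;p=(np.atleast_2d(P)-o)@M;u=p[:,0]/-p[:,2];v=-p[:,1]/-p[:,2];d=1+k*(u*u+v*v)
    return np.c_[cx+f*u*d,cy+f*v*d]
def unproj(c,uv,z):
    f,cx,cy,k,M,o=c;uv=np.atleast_2d(uv).astype(float);z=np.broadcast_to(z,len(uv))
    a=(uv-[cx,cy])/f;b=a.copy()
    for _ in range(20): b=a/(1+k*(b**2).sum(1,keepdims=True))
    d=np.c_[b[:,0],-b[:,1],-np.ones(len(b))]@M.T
    return o+d*((z-o[2])/d[:,2])[:,None]
E
python3 - <<'E'
from h import *
c=cam("top");I=cv2.imread("pics/top0.png")
np.set_printoptions(precision=1,suppress=True)
print("mat",unproj(c,[(286,249),(361,248),(363,329),(287,331)],4))
print("bin",unproj(c,[(435,244),(562,224),(578,320),(455,340)],45))
print("buf",unproj(c,[(487,249),(472,274),(492,269),(476,297),(496,295),(480,319)],22))
print("case",unproj(c,[(118,219),(232,237),(214,327),(106,310)],62))
a=cv2.resize(I[235:345,275:375],None,fx=5,fy=5,interpolation=3)[:500,:400]
b=cv2.resize(I[180:335,90:245],None,fx=2.58,fy=3.2)[:500,:400]
a=cv2.resize(I[240:340,280:370],(400,444));b=cv2.resize(I[175:335,90:245],(400,413))
o=np.zeros((450,800,3),np.uint8);o[:444,:400]=a;o[:413,400:]=b
cv2.imwrite("pics/crop1.png",o)
E
```

```text
mat [[546.   71.3   4. ]
 [548.1 -65.9   4. ]
 [400.9 -69.7   4. ]
 [396.3  68.8   4. ]]
bin [[ 554.8 -192.3   45. ]
 [ 590.1 -413.2   45. ]
 [ 423.7 -439.5   45. ]
 [ 388.7 -226.5   45. ]]
buf [[ 546.6 -289.4   22. ]
 [ 502.1 -262.5   22. ]
 [ 511.  -298.1   22. ]
 [ 461.2 -269.4   22. ]
 [ 464.8 -305.    22. ]
 [ 422.2 -276.4   22. ]]
case [[596.6 359.1  62. ]
 [565.6 158.8  62. ]
 [411.  188.8  62. ]
 [438.5 378.2  62. ]]
```

View pics/crop1.png

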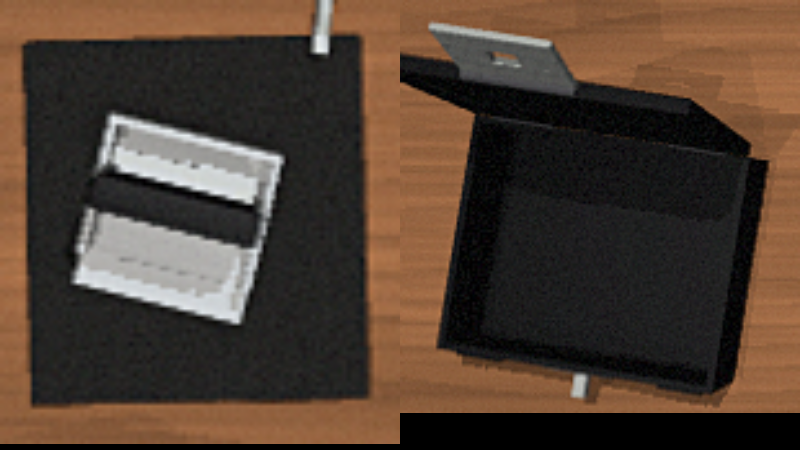

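Scoop on the mat: the bar runs along about world y. The crop suggests the nose points toward −x, which I'll verify with the wrist camera. I move above it first.

Call:
{"method": "apply_moves", "body": {
  "deltas": [
    [0.9,-0.9,0,0,0,0,1],
    [0.9,-0.9,0,0,0,0,1],
    [0.9,-0.9,0,0,0,0,1],
    [0.9,-0.9,0,0,0,0,1],
    [0.9,-0.9,0,0,0,0,1],
    [0.9,-0.9,0,0,0,0,1],
    [0.9,-0.9,0,0,0,0,1],
    [0.9,-0.9,0,0,0,0,1]
  ]
}}

```text
time: 1.15
tool_pos: [339.9, -279.4, 245.1]
tcp_rot: [-180.0, 0.0, 21.1]
ft_force: [0.6, 0.6, 0.2]
finger_gap: 84.8
grip_force: 0.0
```

Call:
{"method": "apply_moves", "body": {
  "deltas": [
    [0.9,-0.9,0,0,0,0,1],
    [0.9,-0.9,0,0,0,0,1],
    [0.9,-0.9,0,0,0,0,1],
    [0.9,-0.9,0,0,0,0,1],
    [0.9,-0.9,0,0,0,0,1],
    [0.9,-0.9,0,0,0,0,1],
    [0.9,-0.9,0,0,0,0,1],
    [0.9,-0.9,0,0,0,0,1]
  ]
}}

```text
time: 2.15
tool_pos: [463.8, -0.2, 245.1]
tcp_rot: [-180.0, 0.0, 21.1]
ft_force: [1.2, 0.5, 0.7]
finger_gap: 85.6
grip_force: 0.0
```

Call:
{"method": "apply_moves", "body": {
  "deltas": [
    [0,0,0,0,0,-1,1],
    [0,0,0,0,0,-1,1],
    [0,0,0,0,0,-1,1],
    [0,0,0,0,0,-1,1],
    [0,0,0,0,0,-1,1],
    [0,0,0,0,0,-1,1],
    [0,0,0,0,0,-1,1],
    [0,0,0,0,0,-1,1]
  ]
}}

```text
time: 3.15
tool_pos: [463.3, -1.4, 245.0]
tcp_rot: [-180.0, 0.0, 57.9]
ft_force: [0.1, 0.3, 0.1]
finger_gap: 85.4
grip_force: 0.0
```

Call:
{"method": "apply_moves", "body": {
  "deltas": [
    [0,0,0,0,0,-1,1],
    [0,0,0,0,0,-1,1],
    [0,0,0,0,0,-1,1],
    [0,0,0,0,0,-0.8,1],
    [0,0,0,0,0,0,1]
  ]
}}

```text
time: 3.78
tool_pos: [463.4, -1.4, 245.0]
tcp_rot: [-180.0, 0.0, 75.1]
ft_force: [0.0, 0.6, 0.5]
finger_gap: 85.9
grip_force: 0.0
```

Run:
```python
from h import *
np.set_printoptions(precision=1,suppress=True)
s=sense();print(s["tool_pos"],s["tcp_rot"],s["joint_pos"])
c=cam("top");print(unproj(c,[(319.2,286.6)],103))
cv2.imwrite("pics/w1.png",snapshot("wrist")[:,:,::-1])
```

```text
[463.4  -1.4 245. ] [-180.     0.    75.1] [ -6.5 -14.2 106.1   0.   88.1   8.3]
[[483.7   7.  103. ]]
```

View pics/w1.png

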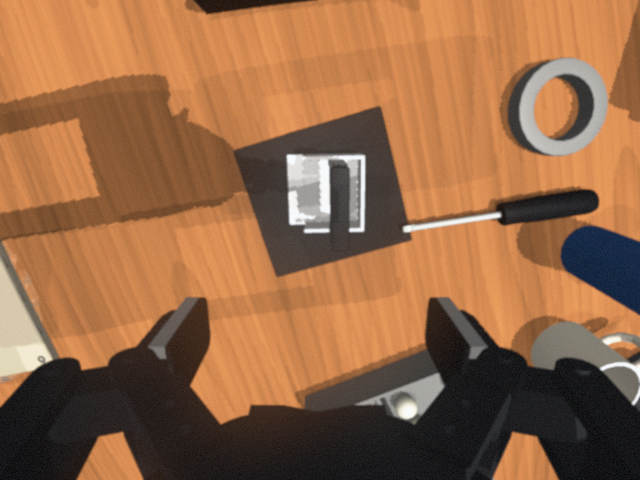

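The wrist view shows the scoop's nose at the left (288–300), its back wall at the right (365) and the bar at about (340, 165–245). The nose therefore points toward world −x at about 165°, and I'll refine that.

Run:
```python
from h import *
np.set_printoptions(precision=1,suppress=True)
c=cam("wrist");print(unproj(c,[(340,165),(341,247),(340,206)],103), unproj(c,[(365,155),(365,232),(287,154)],34),unproj(c,[(236,152),(380,107),(411,240),(277,276)],4))
I=cv2.imread("pics/w1.png")[130:260,260:400];cv2.imwrite("pics/w1c.png",cv2.resize(I,None,fx=4,fy=4,interpolation=cv2.INTER_CUBIC))
```

```text
[[492.1  39.4 103. ]
 [477.8 -21.  103. ]
 [484.8  10.2 103. ]] [[518.6  35.3  34. ]
 [502.3 -34.8  34. ]
 [450.9  54.3  34. ]] [[400.4  68.2   4. ]
 [546.   72.9   4. ]
 [548.8 -64.7   4. ]
 [402.  -67.1   4. ]]
```

View pics/w1c.png

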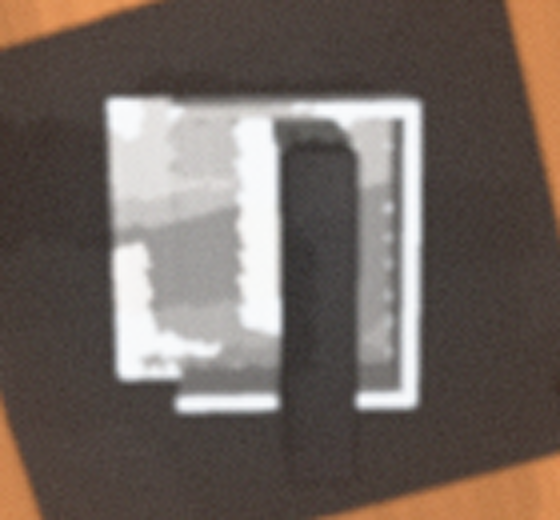

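Call:
{"method": "apply_moves", "body": {
  "deltas": [
    [0.48,0.61,0,0,0,-0.35,1],
    [0,0,0.86,0,0,0,1],
    [0,0,0.86,0,0,0,1],
    [0,0,0.86,0,0,0,1],
    [0,0,0.86,0,0,0,1],
    [0,0,0.86,0,0,0,1],
    [0,0,0.86,0,0,0,1],
    [0,0,0,0,0,0,1]
  ]
}}

```text
time: 4.82
tool_pos: [482.9, 8.0, 88.3]
tcp_rot: [-179.7, 0.0, 76.7]
ft_force: [-0.5, -0.1, 0.2]
finger_gap: 85.5
grip_force: 0.0
```

Call:
{"method": "apply_moves", "body": {
  "deltas": [
    [0,0,0,0,0,0,0],
    [0,0,0,0,0,0,0],
    [0,0,0,0,0,0,0],
    [0,0,0,0,0,0,0],
    [0,0,0,0,0,0,0],
    [0,0,0,0,0,0,0],
    [0,0,0,0,0,0,0],
    [0,0,0,0,0,0,0]
  ],
  "grip_force": 100
}}

```text
time: 5.82
tool_pos: [485.1, 7.8, 90.9]
tcp_rot: [180.0, -0.0, 76.8]
ft_force: [-2.3, -0.5, 6.1]
finger_gap: 12.0
grip_force: 99.0
```

Call:
{"method": "apply_moves", "body": {
  "deltas": [
    [0,0,-0.5,0,0,0,0],
    [0,0,-0.7,0,0,0,0],
    [0,0,-0.7,0,0,0,0],
    [0,0,-0.7,0,0,0,0],
    [0,0,-0.7,0,0,0,0],
    [0,0,0,0,0,0,0]
  ]
}}

```text
time: 6.58
tool_pos: [486.2, 7.7, 191.8]
tcp_rot: [179.8, -0.0, 76.8]
ft_force: [0.2, 0.2, -1.8]
finger_gap: 12.2
grip_force: 98.2
```

```bash
cat >> h.py <<'E'
def frame(x,y,yaw):
    a=np.radians(yaw);return lambda P:np.atleast_2d(P)@np.array([[np.cos(a),-np.sin(a),0],[np.sin(a),np.cos(a),0],[0,0,1]]).T+[x,y,0]
E
python3 - <<'E'
from h import *
import scipy.optimize as so
np.set_printoptions(precision=1,suppress=True)
c=cam("top");I=cv2.imread("pics/top0.png")
uv=np.array([(435,244),(562,224),(578,320),(455,340)],float)
P=np.array([[86,109,45],[86,-109,45],[-86,-109,45],[-86,109,45]],float)
r=so.least_squares(lambda q:(proj(c,frame(*q)(P))-uv).ravel(),[489,-318,9.3]);print(r.x,r.fun)
F=frame(*r.x)
x0,y0,s=425,215,5
J=cv2.resize(I[y0:y0+130,x0:x0+160],None,fx=s,fy=s,interpolation=cv2.INTER_CUBIC)[:600]
def poly(Q,col):
    p=((proj(c,F(Q))-[x0,y0]+.5)*s).astype(int);cv2.polylines(J,[p],True,col,1)
poly(P,(0,0,255))
for cx in(-42,42):
    for z,col in((4,(0,255,0)),(45,(255,0,0))): poly(np.array([[cx+40,105,z],[cx+40,-105,z],[cx-40,-105,z],[cx-40,105,z]],float),col)
cv2.imwrite("pics/bin.png",J)
E
```

```text
[ 489.3 -317.8    9.6] [ 2.2 -0.6 -1.3 -1.3  0.1  0.6 -1.   1.4]
```

View pics/bin.png

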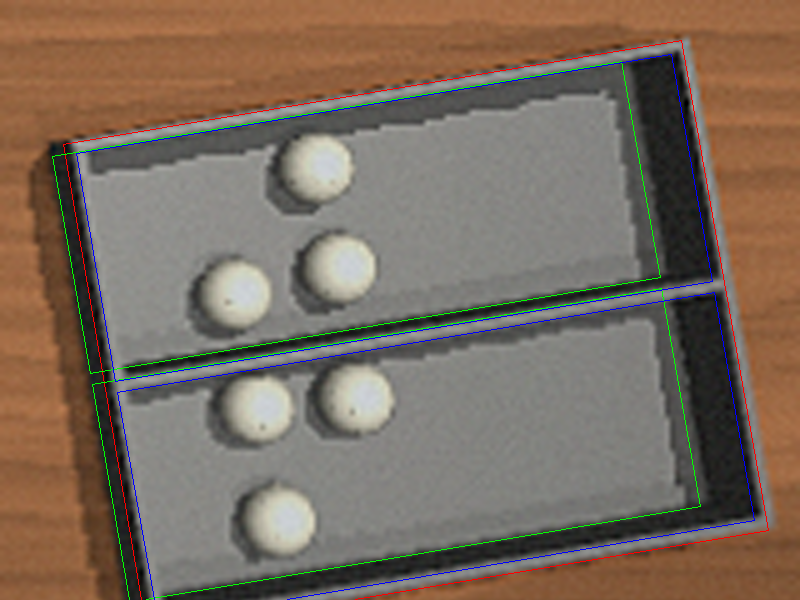

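Call:
{"method": "apply_moves", "body": {
  "deltas": [
    [-0.9,0.36,0,0,0,0,0],
    [-0.9,0.36,0,0,0,0,0],
    [-0.9,0.36,0,0,0,0,0],
    [-0.9,0.36,0,0,0,0,0],
    [-0.9,0.36,0,0,0,0,0],
    [-0.9,0.36,0,0,0,0,0],
    [-0.9,0.36,0,0,0,0,0],
    [-0.9,0.36,0,0,0,0,0]
  ]
}}

```text
time: 7.58
tool_pos: [519.0, -222.9, 188.1]
tcp_rot: [-179.9, -0.0, 76.8]
ft_force: [-0.3, 0.9, -2.2]
finger_gap: 12.5
grip_force: 98.0
```

Call:
{"method": "apply_moves", "body": {
  "deltas": [
    [-0.9,0.36,0,0,0,0,0],
    [-0.9,0.36,0,0,0,0,0],
    [-0.9,0.36,0,0,0,0,0],
    [-0.9,0.36,0,0,0,0,0],
    [-0.9,0.36,0,0,0,0,0],
    [0,0,0,0,0,1,0],
    [0,0,0,0,0,1,0],
    [0,0,0,0,0,1,0]
  ]
}}

```text
time: 8.57
tool_pos: [540.6, -365.7, 187.7]
tcp_rot: [-179.9, -0.0, 62.8]
ft_force: [-0.3, 0.2, -2.3]
finger_gap: 12.7
grip_force: 98.0
```

Call:
{"method": "apply_moves", "body": {
  "deltas": [
    [0,0,0,0,0,1,0],
    [0,0,0,0,0,1,0],
    [0,0,0,0,0,1,0],
    [0,0,0,0,0,1,0],
    [0,0,0,0,0,1,0],
    [0,0,0,0,0,1,0],
    [0,0,0,0,0,1,0],
    [0,0,0,0,0,1,0]
  ]
}}

```text
time: 9.57
tool_pos: [540.6, -365.6, 187.8]
tcp_rot: [-179.9, 0.1, 26.2]
ft_force: [0.0, -1.0, -1.1]
finger_gap: 12.7
grip_force: 98.1
```

Call:
{"method": "apply_moves", "body": {
  "deltas": [
    [0,0,0,0,0,1,0],
    [0,0,0,0,0,1,0],
    [0,0,0,0,0,1,0],
    [0,0,0,0,0,0.65,0],
    [0,0,0,0,0,0,0],
    [0,0,0,0,0,0,0]
  ]
}}

```text
time: 10.32
tool_pos: [540.9, -365.8, 188.6]
tcp_rot: [-179.9, 0.0, 9.7]
ft_force: [-0.3, 0.8, -1.8]
finger_gap: 12.7
grip_force: 98.1
```

```bash
cat >> h.py <<'E'
BIN=(489.3,-317.8,9.6)
def go(target,yaw):
    """deltas (units) from measured pose, first rotating then shifting"""
    s=sense();e=R.from_euler('xyz',s["tcp_rot"],degrees=True);g=R.from_euler('xyz',[180,0,yaw],degrees=True)
    rv=(e.inv()*g).as_rotvec()/.08
    print("tcp",s["tool_pos"],s["tcp_rot"],"j",s["joint_pos"]);print("rot units",rv,"shift units after rot",g.inv().apply(np.array(target)-s["tool_pos"])/30)
E
python3 - <<'E'
from h import *
np.set_printoptions(precision=2,suppress=True)
F=frame(*BIN);p=F([42,-58,0])[0];p[2]=190
go(p,9.6)
cv2.imwrite("pics/top1.png",snapshot("top")[150:390,380:640,::-1].repeat(2,0).repeat(2,1))
E
```

```text
tcp [ 540.95 -365.76  188.65] [-179.95    0.04    9.68] j [-38.56  17.37  79.88   0.    82.82  41.75]
rot units [-0.01  0.01  0.02] shift units after rot [-0.03  0.07 -0.05]
```

View pics/top1.png

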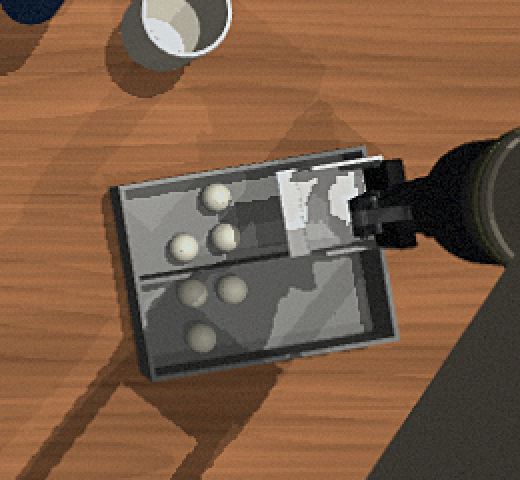

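Run:
```python
from h import *
np.set_printoptions(precision=1,suppress=True)
c=cam("top");p=unproj(c,[(519,236),(526,277.3)],103)
a=np.radians(9.6);d=p[:,:2]-BIN[:2];print(np.c_[d[:,0]*np.cos(a)+d[:,1]*np.sin(a),-d[:,0]*np.sin(a)+d[:,1]*np.cos(a)])
```

```text
[[ 76.5 -11.8]
 [  8.8 -11.3]]
```

Call:
{"method": "apply_moves", "body": {
  "deltas": [
    [-0.02,0,0.6,0,0,0,0],
    [0,0,0.6,0,0,0,0],
    [0,0,0.6,0,0,0,0],
    [0,0,0.6,0,0,0,0],
    [0,0,0.4,0,0,0,0],
    [0,0,0.25,0,0,0,0],
    [0,0,0,0,0,0,0]
  ]
}}

```text
time: 11.25
tool_pos: [540.4, -366.0, 97.5]
tcp_rot: [-180.0, 0.0, 9.6]
ft_force: [-0.3, -0.7, -1.6]
finger_gap: 12.6
grip_force: 98.1
```

Call:
{"method": "apply_moves", "body": {
  "deltas": [
    [0,0,0.08,0,0,0,0],
    [0,0,0.04,0,0,0,0],
    [0,0,0,0,0,0,0]
  ]
}}

```text
time: 11.62
tool_pos: [540.7, -366.2, 94.7]
tcp_rot: [180.0, -0.0, 9.6]
ft_force: [0.1, 0.3, -1.4]
finger_gap: 12.5
grip_force: 98.1
```

Call:
{"method": "apply_moves", "body": {
  "deltas": [
    [0,0,0.04,0,0,0,0],
    [0,0,0.04,0,0,0,0],
    [0,0,0,0,0,0,0]
  ]
}}

```text
time: 12.0
tool_pos: [540.5, -366.0, 91.8]
tcp_rot: [-180.0, 0.0, 9.6]
ft_force: [-0.4, 0.1, -1.7]
finger_gap: 12.6
grip_force: 98.1
```

Call:
{"method": "apply_moves", "body": {
  "deltas": [
    [0,0,0.03,0,0,0,0],
    [0,0,0,0,0,0,0]
  ]
}}

```text
time: 12.25
tool_pos: [540.7, -366.2, 91.1]
tcp_rot: [180.0, -0.0, 9.6]
ft_force: [-0.3, -0.3, -2.5]
finger_gap: 12.7
grip_force: 98.3
```

Call:
{"method": "apply_moves", "body": {
  "deltas": [
    [0,0,0.03,0,0,0,0],
    [0,0,0,0,0,0,0]
  ]
}}

```text
time: 12.5
tool_pos: [540.8, -366.2, 91.0]
tcp_rot: [180.0, -0.0, 9.6]
ft_force: [-2.3, 2.5, 5.5]
finger_gap: 12.4
grip_force: 99.0
```

Call:
{"method": "apply_moves", "body": {
  "deltas": [
    [0,0,0.03,0,0,0,0],
    [0,0,0,0,0,0,0]
  ]
}}

```text
time: 12.75
tool_pos: [540.9, -366.2, 91.0]
tcp_rot: [180.0, -0.0, 9.6]
ft_force: [-5.6, 3.8, 12.1]
finger_gap: 12.7
grip_force: 99.9
```

Call:
{"method": "apply_moves", "body": {
  "deltas": [
    [0,0,-0.03,0,0,0,0],
    [0,-0.4,0,0,0,0,0],
    [0,-0.4,0,0,0,0,0],
    [0,-0.4,0,0,0,0,0],
    [0,-0.4,0,0,0,0,0],
    [0,-0.4,0,0,0,0,0],
    [0,-0.4,0,0,0,0,0]
  ]
}}

```text
time: 13.62
tool_pos: [528.9, -294.7, 90.9]
tcp_rot: [179.9, -0.1, 9.6]
ft_force: [0.6, -4.4, 6.1]
finger_gap: 13.0
grip_force: 99.2
```

```bash
cat >> h.py <<'E'
def binpose():
    s=sense();a=np.radians(BIN[2]);d=s["tool_pos"][:2]-BIN[:2]
    print("scoop in bin",d[0]*np.cos(a)+d[1]*np.sin(a),-d[0]*np.sin(a)+d[1]*np.cos(a),s["tool_pos"][2],s["tcp_rot"],s["ft_force"])
E
python3 - <<'E'
from h import *
np.set_printoptions(precision=2,suppress=True)
binpose()
cv2.imwrite("pics/top2.png",snapshot("top")[200:350,420:590,::-1].repeat(3,0).repeat(3,1))
E
```

```text
scoop in bin 42.8890870614675 16.139077827207156 90.86221661724403 [179.92  -0.05   9.63] [ 0.63 -4.35  6.12]
```

View pics/top2.png

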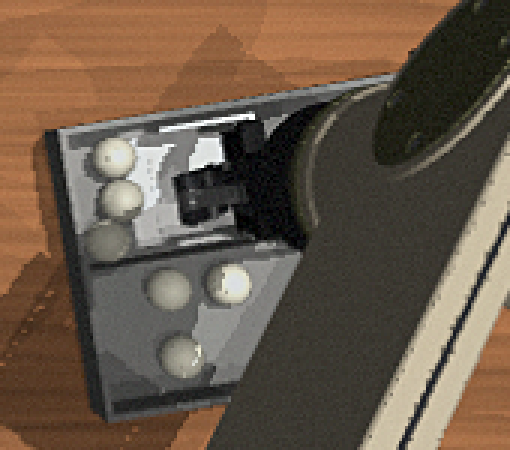

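Call:
{"method": "apply_moves", "body": {
  "deltas": [
    [0,-0.3,0,0,0,0,0],
    [0,-0.3,0,0,0,0,0],
    [0,-0.3,0,0,0,0,0],
    [0,-0.1,0,0,0,0,0],
    [0,0,0,0,0,0,0]
  ]
}}

```text
time: 14.3
tool_pos: [523.9, -264.9, 90.8]
tcp_rot: [180.0, -0.0, 9.6]
ft_force: [-0.5, -2.4, 6.9]
finger_gap: 12.6
grip_force: 99.6
```

Run:
```python
from h import *
np.set_printoptions(precision=2,suppress=True)
binpose()
cv2.imwrite("pics/top3.png",snapshot("top")[200:350,420:590,::-1].repeat(3,0).repeat(3,1))
```

```text
scoop in bin 42.90697935274227 46.386416920448674 90.84521582485388 [179.97  -0.05   9.64] [-0.47 -2.4   6.94]
```

View pics/top3.png

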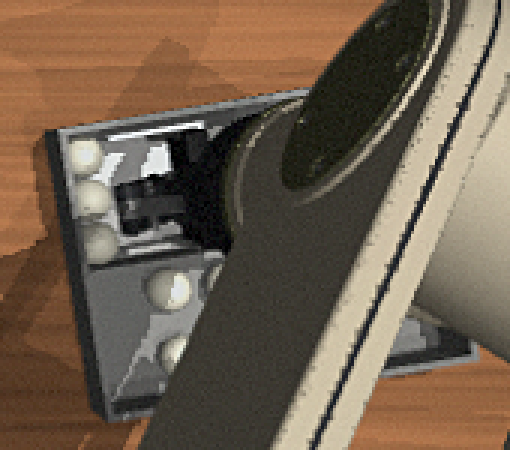

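Three buffers sit abreast at the far wall, riding on the lip. I push the last few millimetres, then tilt the nose up about the scoop's heel.

Call:
{"method": "apply_moves", "body": {
  "deltas": [
    [0,-0.1,0,0,0,0,0],
    [0,-0.1,0,0,0,0,0],
    [0,-0.06,0,0,0,0,0],
    [0,0,0,0,0,0,0]
  ]
}}

```text
time: 14.85
tool_pos: [523.2, -261.4, 91.6]
tcp_rot: [179.5, -0.1, 9.6]
ft_force: [2.3, -18.2, 0.7]
finger_gap: 12.4
grip_force: 98.8
```

Call:
{"method": "apply_moves", "body": {
  "deltas": [
    [0,0.24,-0.1,1,0,0,0],
    [0,0.24,-0.08,1,0,0,0],
    [0,0.24,-0.08,1,0,0,0],
    [0,0.24,-0.08,1,0,0,0],
    [0,0,0,0,0,0,0]
  ]
}}

```text
time: 15.48
tool_pos: [526.1, -286.7, 94.8]
tcp_rot: [-161.5, 0.1, 9.5]
ft_force: [-0.2, 0.6, -2.1]
finger_gap: 13.0
grip_force: 98.8
```

Run:
```python
from h import *
np.set_printoptions(precision=2,suppress=True)
binpose()
cv2.imwrite("pics/top4.png",snapshot("top")[200:350,420:590,::-1].repeat(3,0).repeat(3,1))
```

```text
scoop in bin 41.45863432885618 24.534726543091317 94.83624029246076 [-161.46    0.14    9.52] [-0.18  0.62 -2.15]
```

View pics/top4.png

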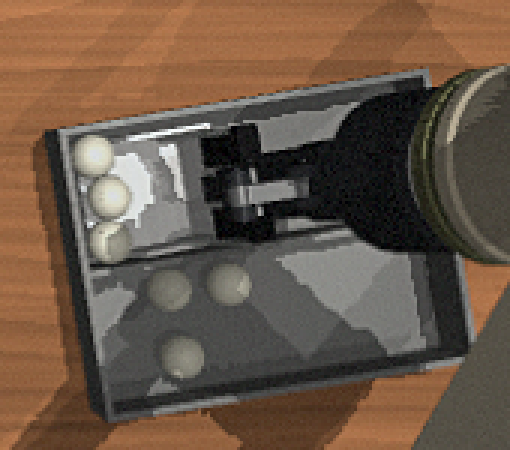

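Call:
{"method": "apply_moves", "body": {
  "deltas": [
    [0,0.24,-0.08,1,0,0,0],
    [0,0.24,-0.08,1,0,0,0],
    [0,0,0,0,0,0,0],
    [0,0,0,0,0,0,0]
  ]
}}

```text
time: 16.02
tool_pos: [529.8, -300.8, 96.0]
tcp_rot: [-152.6, 0.0, 9.7]
ft_force: [-0.2, 0.5, -1.4]
finger_gap: 13.1
grip_force: 98.9
```

```bash
cat >> h.py <<'E'
def blobs(z=22,roi=(420,200,590,350)):
    """white buffer-like blobs in the top picture, in the bin frame"""
    I=snapshot("top");x0,y0,x1,y1=roi;J=I[y0:y1,x0:x1].astype(int)
    cv2.imwrite("pics/last.png",I[:,:,::-1])
    c=cam("top");a=np.radians(BIN[2])
    # warm white: r slightly > b
    m=((J[...,0]-J[...,2]>=8)&(J[...,0]-J[...,2]<60)&(J.sum(2)>270)&(J[...,0]-J[...,1]<14)).astype(np.uint8)
    n,l,st,ce=cv2.connectedComponentsWithStats(m)
    for k in range(1,n):
        if st[k,4]>25:
            p=unproj(c,ce[k]+[x0,y0],z)[0];d=p[:2]-BIN[:2]
            print("blob px",np.round(ce[k]+[x0,y0]),"area",st[k,4],"wh",st[k,2:4],"bin",np.round([d[0]*np.cos(a)+d[1]*np.sin(a),-d[0]*np.sin(a)+d[1]*np.cos(a)]))
E
python3 - <<'E'
from h import *
np.set_printoptions(precision=2,suppress=True)
I=cv2.imread("pics/top4.png")[:,:,::-1]
for p in((95,155),(110,197),(108,243),(170,288),(228,285),(183,355),(135,180),(170,240),(150,230),(105,330)): print(p,I[p[1],p[0]])
binpose();blobs()
E
```

```text
(95, 155) [219 222 228]
(110, 197) [219 222 221]
(108, 243) [153 151 138]
(170, 288) [122 119 111]
(228, 285) [138 138 126]
(183, 355) [140 139 125]
(135, 180) [218 222 222]
(170, 240) [89 88 88]
(150, 230) [140 140 140]
(105, 330) [108 107 106]
scoop in bin 42.80819959017788 10.01596658573958 96.04636525907604 [-152.57    0.03    9.66] [-0.25  0.53 -1.36]
blob px [457. 252.] area 159 wh [15 15] bin [65. 72.]
blob px [480. 257.] area 144 wh [14 15] bin [49. 32.]
blob px [469. 271.] area 141 wh [13 15] bin [27. 57.]
blob px [496. 294.] area 144 wh [14 13] bin [-21.  16.]
blob px [476. 296.] area 145 wh [15 14] bin [-19.  51.]
blob px [480. 319.] area 158 wh [14 15] bin [-59.  51.]
```

Call:
{"method": "apply_moves", "body": {
  "deltas": [
    [0,0.08,-0.17,0,0,0,0],
    [-0.23,0,0,0,1,0,0],
    [-0.23,0,0,0,1,0,0],
    [0,0,0,0,0,0,0]
  ]
}}

```text
time: 16.58
tool_pos: [516.7, -308.9, 99.9]
tcp_rot: [-152.3, -8.2, 5.2]
ft_force: [2.6, 0.2, -2.8]
finger_gap: 12.7
grip_force: 98.7
```

Run:
```python
from h import *
np.set_printoptions(precision=2,suppress=True)
binpose();blobs()
```

```text
scoop in bin 28.53545455439628 4.191149959245174 99.9192504937264 [-152.27   -8.2     5.25] [ 2.57  0.18 -2.82]
blob px [483. 264.] area 435 wh [23 30] bin [35. 30.]
blob px [496. 294.] area 150 wh [14 14] bin [-21.  16.]
blob px [476. 296.] area 154 wh [14 14] bin [-18.  51.]
blob px [481. 318.] area 151 wh [14 15] bin [-58.  51.]
```

Call:
{"method": "apply_moves", "body": {
  "deltas": [
    [0.23,-0.2,-0.4,0,-1,0,0],
    [0.23,-0.31,-0.59,0,-1,0,0],
    [0,-0.31,-0.59,0,0,0,0],
    [0,-0.31,-0.59,0,0,0,0],
    [0,-0.31,-0.59,0,0,0,0],
    [0,-0.31,-0.59,0,0,0,0],
    [0,0,0,0,0,0,0]
  ]
}}

```text
time: 17.5
tool_pos: [527.7, -308.3, 216.5]
tcp_rot: [-152.7, -0.2, 9.6]
ft_force: [-0.5, -0.2, -3.0]
finger_gap: 12.4
grip_force: 98.9
```

Run:
```python
from h import *
import scipy.optimize as so
np.set_printoptions(precision=2,suppress=True)
binpose();blobs(z=120); print(sense()["joint_pos"])
# case fit: corners from crop1 (right half, scale .3875 ) pixel
c=cam("top");k=155/400
uv=np.array([(475,113),(768,160),(735,378),(440,348)],float);uv=np.c_[90+(uv[:,0]-400)*k,175+uv[:,1]*k]
uv2=np.array([(579,398)]);uv2=np.c_[90+(uv2[:,0]-400)*k,175+uv2[:,1]*k]
P=np.array([[80,95,62],[80,-95,62],[-80,-95,62],[-80,95,62],[-100,0,45]],float)
U=np.r_[uv,uv2]
r=so.least_squares(lambda q:(proj(c,frame(*q)(P))-U).ravel(),[503,271,-8.7],loss='soft_l1');print(r.x,(proj(c,frame(*r.x)(P))-U))
I=cv2.imread("pics/top0.png");x0,y0,s=90,170,5
J=cv2.resize(I[y0:y0+165,x0:x0+160],None,fx=s,fy=s,interpolation=cv2.INTER_CUBIC);F=frame(*r.x)
def poly(Q,col,cl=True):
    p=((proj(c,F(np.array(Q,float)))-[x0,y0]+.5)*s).astype(int);cv2.polylines(J,[p],cl,col,1)
poly(P[:4],(0,0,255));poly([[75,90,62],[75,-90,62],[-75,-90,62],[-75,90,62]],(255,0,0));poly([[75,90,5],[75,-90,5],[-75,-90,5],[-75,90,5]],(0,255,0))
poly([[-80,4,50],[-100,4,50],[-100,-4,50],[-80,-4,50]],(0,255,255))
for q in(1.6,1.7,1.8):
    x=80-160*np.cos(q)+10*np.sin(q);z=62.5+160*np.sin(q)+10*np.cos(q);x1=80-160*np.cos(q);z1=62.5+160*np.sin(q)
    poly([[80,95,62.5],[x1,95,z1],[x1,-95,z1],[80,-95,62.5]],(255,0,255))
cv2.imwrite("pics/case.png",cv2.resize(J,None,fx=.72,fy=.72))
```

```text
scoop in bin 39.50258993649272 2.995347437504914 216.54826684212236 [-152.69   -0.16    9.58] [-0.5  -0.22 -3.02]
blob px [507. 264.] area 561 wh [27 38] bin [36. 21.]
blob px [476. 296.] area 145 wh [14 14] bin [-6. 78.]
blob px [496. 295.] area 128 wh [14 12] bin [-10.  46.]
blob px [480. 319.] area 131 wh [14 14] bin [-42.  78.]
[-44.2   28.81  66.76  16.53 106.41  37.8 ]
[503.25 272.39  -8.76] [[ 1.78  0.1 ]
 [-4.93 -1.3 ]
 [-6.91  6.27]
 [ 0.38  0.07]
 [ 1.31 -0.39]]
```

View pics/case.png

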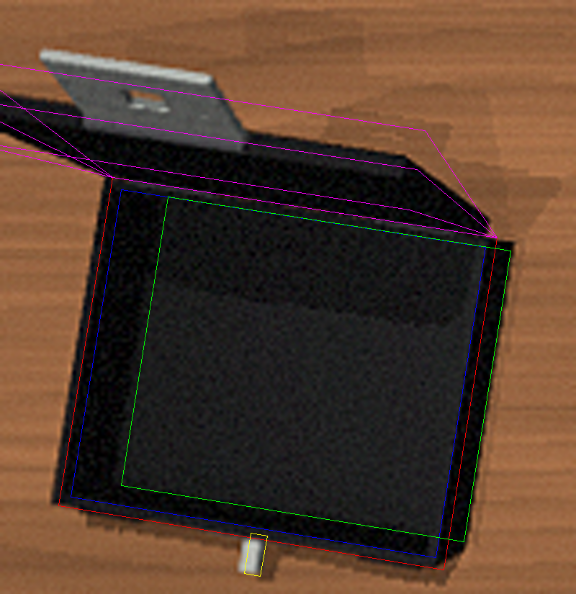

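The overlay fits the case (pose ≈ 503.5, 275.5, −8.8°, lid ≈ 1.7). The blob check shows all three buffers in the pan. Now I carry them to the case.

Call:
{"method": "apply_moves", "body": {
  "deltas": [
    [0.02,-0.4,0.207,0,0,0,0],
    [0.04,-0.8,0.414,0,0,0,0],
    [0.04,-0.8,0.414,0,0,0,0],
    [0.04,-0.8,0.414,0,0,0,0],
    [0.04,-0.8,0.414,0,0,0,0],
    [0.04,-0.8,0.414,0,0,0,0],
    [0.04,-0.8,0.414,0,0,0,0],
    [0.04,-0.8,0.414,0,0,0,0]
  ]
}}

```text
time: 18.55
tool_pos: [501.1, -103.9, 213.1]
tcp_rot: [-152.4, 0.1, 9.6]
ft_force: [-0.3, -0.7, -3.1]
finger_gap: 12.5
grip_force: 98.9
```

Call:
{"method": "apply_moves", "body": {
  "deltas": [
    [0.04,-0.8,0.414,0,0,0,0],
    [0.04,-0.8,0.414,0,0,0,0],
    [0.04,-0.8,0.414,0,0,0,0],
    [0.04,-0.8,0.414,0,0,0,0],
    [0.04,-0.8,0.414,0,0,0,0],
    [0.04,-0.8,0.414,0,0,0,0],
    [0.04,-0.8,0.414,0,0,0,0],
    [0.04,-0.8,0.414,0,0,0,0]
  ]
}}

```text
time: 19.55
tool_pos: [474.0, 110.4, 213.6]
tcp_rot: [-152.4, 0.1, 9.6]
ft_force: [1.0, -0.6, -2.7]
finger_gap: 12.6
grip_force: 98.8
```

Call:
{"method": "apply_moves", "body": {
  "deltas": [
    [0.04,-0.8,0.414,0,0,0,0],
    [0.04,-0.8,0.414,0,0,0,0],
    [0.04,-0.8,0.414,0,0,0,0],
    [0.04,-0.8,0.414,0,0,0,0],
    [0.04,-0.8,0.414,0,0,0,0],
    [0.02,-0.5,0.26,0,0,0,0],
    [0.02,-0.3,0.155,0,0,0,0],
    [0,0,0,0,0,0,0]
  ]
}}

```text
time: 20.55
tool_pos: [455.2, 270.1, 214.9]
tcp_rot: [-152.5, 0.0, 9.7]
ft_force: [0.4, -0.2, -2.6]
finger_gap: 12.4
grip_force: 98.9
```

Call:
{"method": "apply_moves", "body": {
  "deltas": [
    [0,0,0,0,-0.448,-0.868,0],
    [0,0,0,0,-0.448,-0.868,0],
    [0,0,0,0,-0.448,-0.868,0],
    [0,0,0,0,-0.448,-0.868,0],
    [0,0,0,0,-0.448,-0.868,0],
    [0,0,0,0,-0.448,-0.868,0],
    [0,0,0,0,-0.448,-0.868,0],
    [0,0,0,0,-0.448,-0.868,0]
  ]
}}

```text
time: 21.55
tool_pos: [456.2, 268.9, 215.1]
tcp_rot: [-152.5, -0.1, 45.5]
ft_force: [0.1, -0.9, -2.3]
finger_gap: 12.2
grip_force: 98.9
```

Call:
{"method": "apply_moves", "body": {
  "deltas": [
    [0,0,0,0,-0.448,-0.868,0],
    [0,0,0,0,-0.448,-0.868,0],
    [0,0,0,0,-0.448,-0.868,0],
    [0,0,0,0,-0.448,-0.868,0],
    [0,0,0,0,-0.448,-0.868,0],
    [0,0,0,0,-0.448,-0.868,0],
    [0,0,0,0,-0.448,-0.868,0],
    [0,0,0,0,-0.448,-0.868,0]
  ]
}}

```text
time: 22.55
tool_pos: [456.2, 269.1, 215.1]
tcp_rot: [-152.6, -0.2, 81.3]
ft_force: [1.0, 0.1, -2.1]
finger_gap: 12.4
grip_force: 98.9
```

```bash
cat >> h.py <<'E'
CASE=(503.5,275.5,-8.8)
def casepose():
    s=sense();a=np.radians(CASE[2]);d=s["tool_pos"][:2]-CASE[:2]
    Q=R.from_euler('xyz',s["tcp_rot"],degrees=True).as_matrix()
    def f(p): d=p[:2]-CASE[:2];return np.array([d[0]*np.cos(a)+d[1]*np.sin(a),-d[0]*np.sin(a)+d[1]*np.cos(a),p[2]])
    P=lambda x,z:f(s["tool_pos"]+Q@np.array([0,-x,87-z]))
    print("TCP in case",f(s["tool_pos"]),s["tcp_rot"],"nose-up",np.degrees(np.arcsin(-Q[2,1])));print("lip",P(46,0),"heel",P(-29,0),"j",s["joint_pos"],s["ft_force"])
E
python3 - <<'E'
from h import *
np.set_printoptions(precision=1,suppress=True)
casepose(); blobs(z=130,roi=(60,180,280,380))
E
```

```text
TCP in case [-45.8 -13.6 215.1] [-152.6   -0.2   81.3] nose-up 27.36808345432769
lip [-126.6  -13.6  158.9] heel [-60.  -13.3 124.5] j [ 17.2  19.1  79.1  12.2 106.3  26.7] [ 1.   0.1 -2.1]
blob px [ 82. 291.] area 2844 wh [ 52 200] bin [104. 696.]
blob px [100. 284.] area 2536 wh [ 57 200] bin [110. 666.]
blob px [150. 329.] area 126 wh [16 17] bin [ 27. 596.]
```

Call:
{"method": "apply_moves", "body": {
  "deltas": [
    [0,0,0,-0.98,0,0,0],
    [0,0,0,-0.98,0,0,0],
    [0,0,0,-0.98,0,0,0],
    [0,0,0,-0.98,0,0,0],
    [0,0,0,-0.7,0,0,0],
    [0.05,0.2,-0.02,0,0,0,0],
    [0.08,0.35,-0.03,0,0,0,0],
    [0.08,0.35,-0.03,0,0,0,0]
  ]
}}

```text
time: 23.6
tool_pos: [484.6, 271.7, 214.4]
tcp_rot: [-173.8, -0.2, 81.2]
ft_force: [-0.3, 0.3, -2.0]
finger_gap: 12.6
grip_force: 98.9
```

Call:
{"method": "apply_moves", "body": {
  "deltas": [
    [0.08,0.35,-0.03,0,0,0,0],
    [0.08,0.35,-0.03,0,0,0,0],
    [0.08,0.35,-0.03,0,0,0,0],
    [0,0.08,-0.01,0,0,0,0],
    [0,0,0,0,0,0,0]
  ]
}}

```text
time: 24.22
tool_pos: [518.1, 273.9, 214.0]
tcp_rot: [-173.8, -0.2, 81.2]
ft_force: [-0.3, 0.3, -2.2]
finger_gap: 12.3
grip_force: 98.9
```

Run:
```python
from h import *
np.set_printoptions(precision=1,suppress=True)
casepose(); cv2.imwrite("pics/top5.png",snapshot("top")[:,:,::-1])
```

```text
TCP in case [ 14.6   0.7 214. ] [-173.8   -0.2   81.2] nose-up 6.208597010477377
lip [-40.5   0.9 132.5] heel [ 34.1   1.  124.4] j [20.9 10.9 84.9  3.2 89.5 29.5] [-0.3  0.3 -2.2]
```

Call:
{"method": "apply_moves", "body": {
  "deltas": [
    [0,0.03,0.3,0,0,0,0],
    [0,0.06,0.55,0,0,0,0],
    [0,0.06,0.55,0,0,0,0],
    [0,0.06,0.55,0,0,0,0],
    [0,0.06,0.45,0,0,0,0],
    [0,0.02,0.25,0,0,0,0],
    [0,0,0,0,0,0,0]
  ]
}}

```text
time: 25.15
tool_pos: [517.8, 274.1, 133.4]
tcp_rot: [-173.8, -0.2, 81.3]
ft_force: [0.4, 0.7, -1.4]
finger_gap: 12.2
grip_force: 98.9
```

Call:
{"method": "apply_moves", "body": {
  "deltas": [
    [0,-0.232,-0.123,-1,0,0,0],
    [0,-0.232,-0.123,-1,0,0,0],
    [0,-0.232,-0.123,-1,0,0,0],
    [0,-0.232,-0.123,-1,0,0,0],
    [0,-0.232,-0.123,-1,0,0,0],
    [0,-0.232,-0.123,-1,0,0,0],
    [0,-0.232,-0.123,-1,0,0,0],
    [0,-0.232,-0.123,-1,0,0,0]
  ]
}}

```text
time: 26.15
tool_pos: [460.1, 283.6, 154.9]
tcp_rot: [149.3, -0.3, 81.2]
ft_force: [-0.9, -0.1, -1.9]
finger_gap: 12.5
grip_force: 98.9
```

Call:
{"method": "apply_moves", "body": {
  "deltas": [
    [0,-0.232,-0.123,-1,0,0,0],
    [0,-0.232,-0.123,-1,0,0,0],
    [0,-0.232,-0.123,-1,0,0,0],
    [0,-0.232,-0.123,-0.8,0,0,0],
    [0,0,0,0,0,0,0],
    [0,0,0,0,0,0,0]
  ]
}}

```text
time: 26.9
tool_pos: [429.8, 288.5, 149.2]
tcp_rot: [132.1, -0.3, 81.3]
ft_force: [0.7, 0.3, -1.5]
finger_gap: 12.6
grip_force: 99.0
```

Run:
```python
from h import *
np.set_printoptions(precision=1,suppress=True)
casepose(); blobs(roi=(80,180,260,350))
```

```text
TCP in case [-74.8   1.6 149.2] [132.1  -0.3  81.3] nose-up -47.858562246398456
lip [-41.2   2.   56.8] heel [  9.2   1.8 112.4] j [ 54.2 -17.7 132.1 -54.5  54.   92.3] [ 0.7  0.3 -1.5]
blob px [182. 294.] area 37 wh [ 7 12] bin [ 70. 572.]
blob px [208. 298.] area 77 wh [10 13] bin [ 56. 527.]
blob px [152. 302.] area 126 wh [14 13] bin [ 66. 627.]
```

Call:
{"method": "apply_moves", "body": {
  "deltas": [
    [0,0.232,0.123,1,0,0,0],
    [0,0.232,0.123,1,0,0,0],
    [0,0.232,0.123,1,0,0,0],
    [0,0.232,0.123,1,0,0,0],
    [0,0.232,0.123,1,0,0,0],
    [0,0.232,0.123,1,0,0,0],
    [0,0.232,0.123,1,0,0,0],
    [0,0.232,0.123,1,0,0,0]
  ]
}}

```text
time: 27.95
tool_pos: [492.2, 278.2, 154.0]
tcp_rot: [168.8, -0.3, 81.2]
ft_force: [-0.6, 1.0, -2.5]
finger_gap: 12.4
grip_force: 98.9
```

Call:
{"method": "apply_moves", "body": {
  "deltas": [
    [0,0.232,0.123,1,0,0,0],
    [0,0.232,0.123,1,0,0,0],
    [0,0.1,0.05,0.44,0,0,0],
    [0,0,-0.6,0,0,0,0],
    [0,0,-0.7,0,0,0,0],
    [0,0,-0.7,0,0,0,0],
    [0,0,-0.7,0,0,0,0],
    [0,0,0,0,0,1,0]
  ]
}}

```text
time: 28.95
tool_pos: [509.1, 276.5, 231.6]
tcp_rot: [179.6, -0.4, 76.6]
ft_force: [-0.1, -0.6, -2.6]
finger_gap: 12.7
grip_force: 99.1
```

Call:
{"method": "apply_moves", "body": {
  "deltas": [
    [0,0,0,0,0,1,0],
    [0,0,0,0,0,1,0],
    [0,0,0,0,0,1,0],
    [0,0,0,0,0,1,0],
    [0,0,0,0,0,1,0],
    [0,0,0,0,0,1,0],
    [0,0,0,0,0,1,0],
    [0,0,0,0,0,1,0]
  ]
}}

```text
time: 29.95
tool_pos: [507.9, 276.0, 228.9]
tcp_rot: [-180.0, -0.3, 39.9]
ft_force: [0.5, -0.2, -2.3]
finger_gap: 12.3
grip_force: 99.0
```

Call:
{"method": "apply_moves", "body": {
  "deltas": [
    [0,0,0,0,0,1,0],
    [0,0,0,0,0,1,0],
    [0,0,0,0,0,1,0],
    [0,0,0,0,0,1,0],
    [0,0,0,0,0,1,0],
    [0,0,0,0,0,1,0],
    [0,0,0,0,0,0.65,0],
    [0,0,0,0,0,0,0]
  ]
}}

```text
time: 30.95
tool_pos: [507.9, 275.9, 228.7]
tcp_rot: [-179.8, -0.3, 9.6]
ft_force: [-0.1, 0.3, -1.5]
finger_gap: 12.6
grip_force: 99.0
```

Run:
```python
from h import *
np.set_printoptions(precision=2,suppress=True)
p=frame(*BIN)([-42,-58,0])[0];p[2]=190
go(p,9.6);blobs(roi=(80,180,260,350)); blobs()
```

```text
tcp [507.92 275.93 228.65] [-179.82   -0.26    9.58] j [ 23.36   4.26  90.44   0.12  85.01 103.77]
rot units [-0.04 -0.06 -0.  ] shift units after rot [-5.31 21.34  1.29]
blob px [ 82. 277.] area 74 wh [ 5 26] bin [132. 749.]
blob px [177. 295.] area 149 wh [15 14] bin [ 70. 581.]
blob px [153. 297.] area 86 wh [13  9] bin [ 74. 624.]
blob px [208. 298.] area 92 wh [10 13] bin [ 57. 526.]
blob px [496. 294.] area 125 wh [14 14] bin [-21.  16.]
blob px [476. 296.] area 128 wh [14 14] bin [-18.  52.]
blob px [480. 318.] area 132 wh [14 15] bin [-58.  51.]
```

Call:
{"method": "apply_moves", "body": {
  "deltas": [
    [-0.22,0.89,0,0,0,0,0],
    [-0.22,0.89,0,0,0,0,0],
    [-0.22,0.89,0,0,0,0,0],
    [-0.22,0.89,0,0,0,0,0],
    [-0.22,0.89,0,0,0,0,0],
    [-0.22,0.89,0,0,0,0,0],
    [-0.22,0.89,0,0,0,0,0],
    [-0.22,0.89,0,0,0,0,0]
  ]
}}

```text
time: 32.05
tool_pos: [491.2, 55.3, 226.8]
tcp_rot: [-179.9, -0.2, 9.6]
ft_force: [-0.3, -0.3, -1.2]
finger_gap: 12.7
grip_force: 99.0
```

Call:
{"method": "apply_moves", "body": {
  "deltas": [
    [-0.22,0.89,0,0,0,0,0],
    [-0.22,0.89,0,0,0,0,0],
    [-0.22,0.89,0,0,0,0,0],
    [-0.22,0.89,0,0,0,0,0],
    [-0.22,0.89,0,0,0,0,0],
    [-0.22,0.89,0,0,0,0,0],
    [-0.22,0.89,0,0,0,0,0],
    [-0.22,0.89,0,0,0,0,0]
  ]
}}

```text
time: 33.05
tool_pos: [474.5, -164.2, 226.0]
tcp_rot: [-179.9, -0.1, 9.6]
ft_force: [0.6, 0.0, -3.3]
finger_gap: 12.8
grip_force: 99.0
```

Call:
{"method": "apply_moves", "body": {
  "deltas": [
    [-0.22,0.89,0,0,0,0,0],
    [-0.22,0.89,0,0,0,0,0],
    [-0.22,0.89,0,0,0,0,0],
    [-0.22,0.89,0,0,0,0,0],
    [-0.22,0.89,0,0,0,0,0],
    [-0.22,0.89,0,0,0,0,0],
    [-0.22,0.89,0,0,0,0,0],
    [0,0,0.6,0,0,0,0]
  ]
}}

```text
time: 34.05
tool_pos: [460.4, -357.6, 208.6]
tcp_rot: [180.0, -0.2, 9.5]
ft_force: [0.9, -0.5, -1.6]
finger_gap: 12.6
grip_force: 99.0
```

Call:
{"method": "apply_moves", "body": {
  "deltas": [
    [-0.22,0.89,0.4,0,0,0,0],
    [0,0,0.3,0,0,0,0],
    [0,0,0,0,0,0,0],
    [0,0,0,0,0,0,0]
  ]
}}

```text
time: 34.55
tool_pos: [458.3, -381.8, 186.2]
tcp_rot: [-179.8, -0.1, 9.6]
ft_force: [-0.1, -0.2, -1.2]
finger_gap: 12.3
grip_force: 99.0
```

Run:
```python
from h import *
np.set_printoptions(precision=2,suppress=True)
p=frame(*BIN)([-42,-58,0])[0];p[2]=97
go(p,9.6);binpose(); cv2.imwrite("pics/top6.png",snapshot("top")[200:400,420:620,::-1].repeat(3,0).repeat(3,1))
```

```text
tcp [ 458.26 -381.78  186.19] [-179.84   -0.13    9.58] j [-44.84   8.9   89.93   0.2   81.23  35.56]
rot units [-0.03 -0.03 -0.01] shift units after rot [-0.02  0.    2.97]
scoop in bin -41.27030349758992 -57.90612453625094 186.18944211376262 [-179.84   -0.13    9.58] [-0.13 -0.21 -1.25]
```

View pics/top6.png

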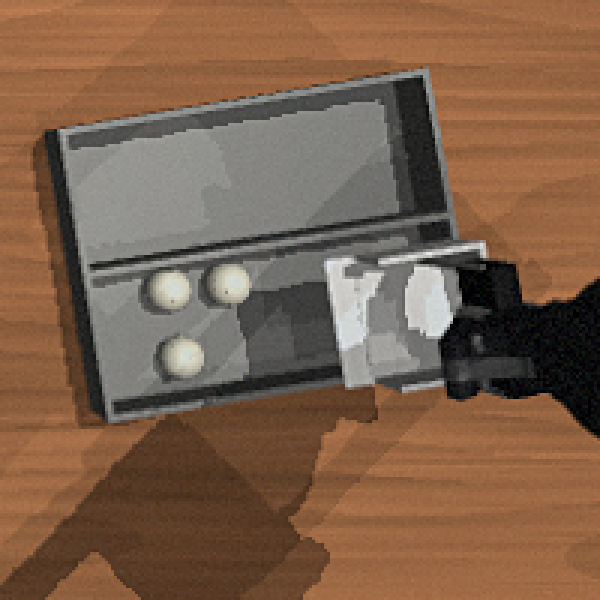

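Call:
{"method": "apply_moves", "body": {
  "deltas": [
    [-0.04,0,0.6,0,0,0,0],
    [0,0,0.6,0,0,0,0],
    [0,0,0.6,0,0,0,0],
    [0,0,0.6,0,0,0,0],
    [0,0,0.4,0,0,0,0],
    [0,0,0.15,0,0,0,0],
    [0,0,0,0,0,0,0]
  ]
}}

```text
time: 35.48
tool_pos: [456.8, -382.6, 97.2]
tcp_rot: [-179.8, -0.1, 9.5]
ft_force: [0.2, -0.1, -2.2]
finger_gap: 12.8
grip_force: 99.0
```

Call:
{"method": "apply_moves", "body": {
  "deltas": [
    [0,0,0.08,0,0,0,0],
    [0,0,0.04,0,0,0,0],
    [0,0,0,0,0,0,0]
  ]
}}

```text
time: 35.85
tool_pos: [456.9, -382.5, 93.9]
tcp_rot: [-179.8, -0.1, 9.5]
ft_force: [-0.6, 0.2, -2.4]
finger_gap: 12.2
grip_force: 99.0
```

Call:
{"method": "apply_moves", "body": {
  "deltas": [
    [0,0,0.08,0,0,0,0],
    [0,0,0.03,0,0,0,0],
    [0,0,0,0,0,0,0]
  ]
}}

```text
time: 36.22
tool_pos: [457.1, -382.7, 91.1]
tcp_rot: [-179.9, -0.1, 9.5]
ft_force: [-0.7, 1.2, 4.8]
finger_gap: 12.4
grip_force: 100.0
```

Call:
{"method": "apply_moves", "body": {
  "deltas": [
    [0,0,0.02,0,0,0,0],
    [0,0,0,0,0,0,0]
  ]
}}

```text
time: 36.48
tool_pos: [457.1, -382.7, 91.1]
tcp_rot: [-179.9, -0.1, 9.5]
ft_force: [-2.7, 2.4, 9.4]
finger_gap: 12.6
grip_force: 100.8
```

Call:
{"method": "apply_moves", "body": {
  "deltas": [
    [0,0,-0.02,0,0,0,0],
    [0,-0.4,0,0,0,0,0],
    [0,-0.4,0,0,0,0,0],
    [0,-0.4,0,0,0,0,0],
    [0,-0.4,0,0,0,0,0],
    [0,-0.4,0,0,0,0,0],
    [0,-0.4,0,0,0,0,0],
    [0,-0.3,0,0,0,0,0]
  ]
}}

```text
time: 37.48
tool_pos: [443.6, -302.0, 91.1]
tcp_rot: [-179.9, -0.1, 9.5]
ft_force: [0.6, -4.0, 4.2]
finger_gap: 12.8
grip_force: 100.2
```

Call:
{"method": "apply_moves", "body": {
  "deltas": [
    [0,-0.3,0,0,0,0,0],
    [0,-0.3,0,0,0,0,0],
    [0,-0.1,0,0,0,0,0],
    [0,0,0,0,0,0,0]
  ]
}}

```text
time: 37.98
tool_pos: [440.1, -281.1, 91.0]
tcp_rot: [-179.8, -0.1, 9.5]
ft_force: [1.9, -0.9, 5.4]
finger_gap: 12.5
grip_force: 100.3
```

Run:
```python
from h import *
np.set_printoptions(precision=2,suppress=True)
binpose();blobs()
```

```text
scoop in bin -42.376137755450884 44.34399312258581 91.04539666988184 [-179.85   -0.14    9.55] [ 1.91 -0.86  5.41]
blob px [461. 303.] area 260 wh [22 23] bin [-26.  81.]
blob px [539. 299.] area 43 wh [19  6] bin [-42. -58.]
blob px [572. 331.] area 130 wh [44 38] bin [-107. -106.]
blob px [460. 323.] area 137 wh [13 15] bin [-61.  88.]
blob px [585. 342.] area 124 wh [12 23] bin [-129. -126.]
```

Call:
{"method": "apply_moves", "body": {
  "deltas": [
    [0,-0.1,0,0,0,0,0],
    [0,-0.1,0,0,0,0,0],
    [0,-0.1,0,0,0,0,0],
    [0,0,0,0,0,0,0]
  ]
}}

```text
time: 38.52
tool_pos: [439.5, -275.4, 92.0]
tcp_rot: [179.8, -0.2, 9.5]
ft_force: [3.1, -12.9, 1.3]
finger_gap: 12.6
grip_force: 99.6
```

Call:
{"method": "apply_moves", "body": {
  "deltas": [
    [0,0.24,-0.1,1,0,0,0],
    [0,0.24,-0.08,1,0,0,0],
    [0,0.24,-0.08,1,0,0,0],
    [0,0.24,-0.08,1,0,0,0],
    [0,0.24,-0.08,1,0,0,0],
    [0,0.24,-0.08,1,0,0,0],
    [0,0,0,0,0,0,0],
    [0,0,0,0,0,0,0]
  ]
}}

```text
time: 39.52
tool_pos: [445.5, -316.0, 95.9]
tcp_rot: [-152.3, -0.0, 9.5]
ft_force: [-0.8, 0.8, -2.6]
finger_gap: 12.5
grip_force: 99.3
```

Run:
```python
from h import *
np.set_printoptions(precision=2,suppress=True)
binpose();blobs(z=30)
```

```text
scoop in bin -42.9248197841524 9.107312805585687 95.85796218681674 [-152.29   -0.04    9.53] [-0.75  0.79 -2.63]
blob px [486. 311.] area 433 wh [22 35] bin [-46.  42.]
```

Call:
{"method": "apply_moves", "body": {
  "deltas": [
    [0,-0.1,-0.2,0,0,0,0],
    [0,-0.31,-0.59,0,0,0,0],
    [0,-0.31,-0.59,0,0,0,0],
    [0,-0.31,-0.59,0,0,0,0],
    [0,-0.31,-0.59,0,0,0,0],
    [0,-0.31,-0.59,0,0,0,0],
    [0,-0.31,-0.59,0,0,0,0],
    [0,0,0,0,0,0,0]
  ]
}}

```text
time: 40.58
tool_pos: [446.3, -318.1, 225.6]
tcp_rot: [-152.5, -0.2, 9.5]
ft_force: [-0.1, -0.7, -3.3]
finger_gap: 12.5
grip_force: 99.3
```

Run:
```python
from h import *
np.set_printoptions(precision=2,suppress=True)
s=sense();binpose();blobs(z=130)
p=frame(*CASE)([-46,0,0])[0];p[2]=215;Q=R.from_euler('xyz',s["tcp_rot"],degrees=True);print(Q.inv().apply(p-s["tool_pos"])/30,s["joint_pos"])
```

```text
scoop in bin -42.40506633564196 6.870133512776537 225.56306261389977 [-152.51   -0.22    9.52] [-0.07 -0.69 -3.32]
blob px [516. 320.] area 551 wh [23 40] bin [-51.  26.]
[  3.69 -17.29   9.41] [-49.74  20.25  76.65  14.44 106.59  31.95]
```

Call:
{"method": "apply_moves", "body": {
  "deltas": [
    [0.08,-0.4,0.214,0,0,0,0],
    [0.17,-0.79,0.427,0,0,0,0],
    [0.17,-0.79,0.427,0,0,0,0],
    [0.17,-0.79,0.427,0,0,0,0],
    [0.17,-0.79,0.427,0,0,0,0],
    [0.17,-0.79,0.427,0,0,0,0],
    [0.17,-0.79,0.427,0,0,0,0],
    [0.17,-0.79,0.427,0,0,0,0]
  ]
}}

```text
time: 41.62
tool_pos: [448.9, -109.5, 219.8]
tcp_rot: [-152.2, -0.0, 9.5]
ft_force: [-0.0, -0.4, -2.4]
finger_gap: 12.5
grip_force: 99.4
```

Call:
{"method": "apply_moves", "body": {
  "deltas": [
    [0.17,-0.79,0.427,0,0,0,0],
    [0.17,-0.79,0.427,0,0,0,0],
    [0.17,-0.79,0.427,0,0,0,0],
    [0.17,-0.79,0.427,0,0,0,0],
    [0.17,-0.79,0.427,0,0,0,0],
    [0.17,-0.79,0.427,0,0,0,0],
    [0.17,-0.79,0.427,0,0,0,0],
    [0.17,-0.79,0.427,0,0,0,0]
  ]
}}

```text
time: 42.62
tool_pos: [453.0, 109.4, 217.0]
tcp_rot: [-152.3, 0.0, 9.5]
ft_force: [0.5, 0.1, -2.3]
finger_gap: 12.4
grip_force: 99.3
```

Call:
{"method": "apply_moves", "body": {
  "deltas": [
    [0.17,-0.79,0.427,0,0,0,0],
    [0.17,-0.79,0.427,0,0,0,0],
    [0.17,-0.79,0.427,0,0,0,0],
    [0.17,-0.79,0.427,0,0,0,0],
    [0.17,-0.79,0.427,0,0,0,0],
    [0.12,-0.5,0.27,0,0,0,0],
    [0.07,-0.3,0.155,0,0,0,0],
    [0,0,0,0,0,0,0]
  ]
}}

```text
time: 43.62
tool_pos: [458.0, 272.8, 216.2]
tcp_rot: [-152.3, -0.1, 9.6]
ft_force: [0.6, -0.3, -2.2]
finger_gap: 12.3
grip_force: 99.4
```

Call:
{"method": "apply_moves", "body": {
  "deltas": [
    [0,0,0,0,-0.448,-0.868,0],
    [0,0,0,0,-0.448,-0.868,0],
    [0,0,0,0,-0.448,-0.868,0],
    [0,0,0,0,-0.448,-0.868,0],
    [0,0,0,0,-0.448,-0.868,0],
    [0,0,0,0,-0.448,-0.868,0],
    [0,0,0,0,-0.448,-0.868,0],
    [0,0,0,0,-0.448,-0.868,0]
  ]
}}

```text
time: 44.62
tool_pos: [458.8, 271.5, 216.4]
tcp_rot: [-152.5, -0.3, 45.4]
ft_force: [-0.1, -0.2, -2.6]
finger_gap: 12.2
grip_force: 99.3
```

Call:
{"method": "apply_moves", "body": {
  "deltas": [
    [0,0,0,0,-0.448,-0.868,0],
    [0,0,0,0,-0.448,-0.868,0],
    [0,0,0,0,-0.448,-0.868,0],
    [0,0,0,0,-0.448,-0.868,0],
    [0,0,0,0,-0.448,-0.868,0],
    [0,0,0,0,-0.448,-0.868,0],
    [0,0,0,0,-0.448,-0.868,0],
    [0,0,0,0,-0.448,-0.868,0]
  ]
}}

```text
time: 45.62
tool_pos: [458.9, 271.6, 216.4]
tcp_rot: [-152.7, -0.4, 81.2]
ft_force: [-0.3, 0.1, -2.6]
finger_gap: 12.6
grip_force: 99.4
```

Run:
```python
from h import *
np.set_printoptions(precision=1,suppress=True)
casepose()
```

```text
TCP in case [-43.5 -10.6 216.4] [-152.7   -0.4   81.2] nose-up 27.320343609578252
lip [-124.3  -10.3  160.2] heel [-57.6 -10.  125.8] j [ 17.2  19.5  78.5  12.4 106.4  26.8] [-0.3  0.1 -2.6]
```

Call:
{"method": "apply_moves", "body": {
  "deltas": [
    [0,0,0,-0.98,0,0,0],
    [0,0,0,-0.98,0,0,0],
    [0,0,0,-0.98,0,0,0],
    [0,0,0,-0.98,0,0,0],
    [0,0,0,-0.7,0,0,0],
    [0.05,0.2,-0.02,0,0,0,0],
    [0.06,0.35,-0.03,0,0,0,0],
    [0.06,0.35,-0.03,0,0,0,0]
  ]
}}

```text
time: 46.62
tool_pos: [487.2, 273.0, 215.7]
tcp_rot: [-173.8, -0.4, 81.1]
ft_force: [-0.3, 0.2, -2.1]
finger_gap: 12.1
grip_force: 99.4
```

Call:
{"method": "apply_moves", "body": {
  "deltas": [
    [0.06,0.35,-0.03,0,0,0,0],
    [0.06,0.35,-0.03,0,0,0,0],
    [0.06,0.35,-0.03,0,0,0,0],
    [0,0.3,-0.03,0,0,0,0],
    [0,0.1,0,0,0,0,0],
    [0,0,0,0,0,0,0]
  ]
}}

```text
time: 47.38
tool_pos: [529.9, 272.0, 214.9]
tcp_rot: [-173.8, -0.4, 81.1]
ft_force: [-0.3, -0.7, -2.2]
finger_gap: 12.4
grip_force: 99.3
```

Call:
{"method": "apply_moves", "body": {
  "deltas": [
    [0,0.03,0.3,0,0,0,0],
    [0,0.06,0.55,0,0,0,0],
    [0,0.06,0.55,0,0,0,0],
    [0,0.06,0.55,0,0,0,0],
    [0,0.06,0.45,0,0,0,0],
    [0,0.02,0.25,0,0,0,0],
    [0,0,0,0,0,0,0]
  ]
}}

```text
time: 48.25
tool_pos: [529.7, 272.4, 134.2]
tcp_rot: [-173.8, -0.3, 81.2]
ft_force: [-1.4, 0.8, -2.1]
finger_gap: 12.2
grip_force: 99.5
```

Call:
{"method": "apply_moves", "body": {
  "deltas": [
    [0,-0.232,-0.123,-1,0,0,0],
    [0,-0.232,-0.123,-1,0,0,0],
    [0,-0.232,-0.123,-1,0,0,0],
    [0,-0.232,-0.123,-1,0,0,0],
    [0,-0.232,-0.123,-1,0,0,0],
    [0,-0.232,-0.123,-1,0,0,0],
    [0,-0.232,-0.123,-1,0,0,0],
    [0,-0.232,-0.123,-1,0,0,0]
  ]
}}

```text
time: 49.25
tool_pos: [472.3, 282.0, 155.8]
tcp_rot: [149.2, -0.5, 81.1]
ft_force: [-0.0, -0.5, -0.8]
finger_gap: 12.5
grip_force: 99.6
```

Call:
{"method": "apply_moves", "body": {
  "deltas": [
    [0,-0.232,-0.123,-1,0,0,0],
    [0,-0.232,-0.123,-1,0,0,0],
    [0,-0.232,-0.123,-1,0,0,0],
    [0,-0.232,-0.123,-0.8,0,0,0],
    [0,0,0,0,0,0,0],
    [0,0,0,0,0,0,0]
  ]
}}

```text
time: 50.0
tool_pos: [441.8, 286.9, 150.1]
tcp_rot: [132.1, -0.5, 81.2]
ft_force: [0.6, -0.2, -1.8]
finger_gap: 12.3
grip_force: 99.6
```

Call:
{"method": "apply_moves", "body": {
  "deltas": [
    [0,0.232,0.123,1,0,0,0],
    [0,0.232,0.123,1,0,0,0],
    [0,0.232,0.123,1,0,0,0],
    [0,0.232,0.123,1,0,0,0],
    [0,0.232,0.123,1,0,0,0],
    [0,0.232,0.123,1,0,0,0],
    [0,0.232,0.123,1,0,0,0],
    [0,0.232,0.123,1,0,0,0]
  ]
}}

```text
time: 51.0
tool_pos: [504.4, 276.7, 155.2]
tcp_rot: [168.8, -0.6, 81.1]
ft_force: [0.2, -0.5, -1.4]
finger_gap: 12.5
grip_force: 99.6
```

Call:
{"method": "apply_moves", "body": {
  "deltas": [
    [0,0.232,0.123,1,0,0,0],
    [0,0.232,0.123,1,0,0,0],
    [0,0.1,0.05,0.44,0,0,0],
    [0,0,-0.6,0,0,0,0],
    [0,0,-0.7,0,0,0,0],
    [0,0,-0.7,0,0,0,0],
    [0,0,-0.7,0,0,0,0],
    [0,0,0,0,0,0,0]
  ]
}}

```text
time: 52.0
tool_pos: [521.0, 274.5, 231.8]
tcp_rot: [179.6, -0.6, 81.2]
ft_force: [0.4, -0.6, -2.1]
finger_gap: 12.6
grip_force: 99.7
```

Run:
```python
from h import *
np.set_printoptions(precision=1,suppress=True)
casepose();blobs(roi=(80,180,260,350));blobs()
# scoop place: mat centre (473,1), nose 171 -> keep yaw 81.2
go([478,2,160],81.2)
```

```text
TCP in case [ 17.5   1.7 231.8] [179.6  -0.6  81.2] nose-up -0.4407093744919722
lip [-27.9   2.5 144.5] heel [ 47.1   2.5 145.1] j [22.6  5.5 88.8  0.3 85.  31.4] [ 0.4 -0.6 -2.1]
blob px [ 83. 264.] area 83 wh [ 6 29] bin [155. 744.]
blob px [179. 291.] area 147 wh [14 13] bin [ 77. 576.]
blob px [150. 295.] area 33 wh [11  5] bin [ 79. 629.]
blob px [208. 298.] area 89 wh [10 13] bin [ 57. 526.]
blob px [166. 306.] area 143 wh [13 14] bin [ 55. 603.]
blob px [181. 307.] area 140 wh [14 14] bin [ 49. 578.]
blob px [206. 312.] area 90 wh [ 9 14] bin [ 31. 533.]
tcp [519.7 273.8 228.4] [179.8  -0.4  81.2] j [22.6  5.6 89.   0.3 85.  31.4]
rot units [ 0.  -0.1 -0. ] shift units after rot [-9.2  0.   2.3]
```

Call:
{"method": "apply_moves", "body": {
  "deltas": [
    [-0.92,0,0,0,0,0,0],
    [-0.92,0,0,0,0,0,0],
    [-0.92,0,0,0,0,0,0],
    [-0.92,0,0,0,0,0,0],
    [-0.92,0,0,0,0,0,0],
    [-0.92,0,0,0,0,0,0],
    [-0.92,0,0,0,0,0,0],
    [-0.92,0,0,0,0,0,0]
  ]
}}

```text
time: 53.1
tool_pos: [485.0, 54.6, 225.0]
tcp_rot: [180.0, -0.4, 81.2]
ft_force: [0.2, -0.2, -1.5]
finger_gap: 12.9
grip_force: 99.5
```

Call:
{"method": "apply_moves", "body": {
  "deltas": [
    [-0.92,0,0,0,0,0,0],
    [-0.92,0,0,0,0,0,0],
    [0,0,0.9,0,0,0,0],
    [0,0,0.9,0,0,0,0],
    [0,0,0.9,0,0,0,0],
    [0,0,0.9,0,0,0,0],
    [0,0,0.4,0,0,0,0],
    [0,0,0,0,0,0,0]
  ]
}}

```text
time: 54.1
tool_pos: [476.7, 1.7, 104.8]
tcp_rot: [-179.9, -0.4, 81.2]
ft_force: [0.3, 0.4, -1.0]
finger_gap: 12.3
grip_force: 99.5
```

Run:
```python
from h import *
np.set_printoptions(precision=2,suppress=True)
go([478,2,91],81.2);blobs(roi=(80,180,260,350))
I=cv2.imread("pics/last.png");a=cv2.resize(I[180:345,90:250],(480,495));b=cv2.resize(I[230:350,270:380],(320,349))
o=np.zeros((495,800,3),np.uint8);o[:,:480]=a;o[:349,480:]=b;cv2.imwrite("pics/chk.png",o)
```

```text
tcp [476.67   1.74 104.82] [-179.95   -0.37   81.16] j [ -6.24  -5.15 113.21   0.4   71.98   2.48]
rot units [-0.01 -0.08 -0.01] shift units after rot [0.02 0.04 0.46]
blob px [243. 305.] area 837 wh [29 91] bin [ 34. 466.]
blob px [253. 314.] area 686 wh [18 86] bin [ 16. 451.]
blob px [152. 290.] area 125 wh [15 14] bin [ 86. 625.]
blob px [180. 291.] area 114 wh [14 13] bin [ 77. 575.]
blob px [208. 298.] area 70 wh [10 13] bin [ 57. 526.]
blob px [174. 306.] area 243 wh [28 15] bin [ 52. 590.]
blob px [206. 312.] area 69 wh [ 9 14] bin [ 32. 534.]
```

View pics/chk.png

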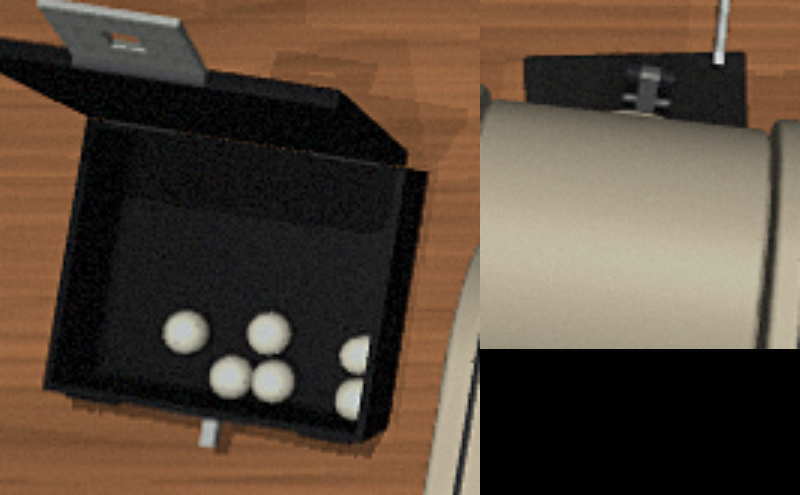

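All six buffers lie flat in the case. I set the scoop down and release it.

Call:
{"method": "apply_moves", "body": {
  "deltas": [
    [0,0,0.25,0,0,0,0],
    [0,0,0.15,0,0,0,0],
    [0,0,0.06,0,0,0,0],
    [0,0,0.02,0,0,0,0],
    [0,0,0,0,0,0,0]
  ]
}}

```text
time: 54.78
tool_pos: [477.9, 1.6, 91.7]
tcp_rot: [179.9, -0.4, 81.2]
ft_force: [0.9, -0.8, -1.4]
finger_gap: 12.5
grip_force: 99.7
```

Call:
{"method": "apply_moves", "body": {
  "deltas": [
    [0,0,0,0,0,0,0.3],
    [0,0,0,0,0,0,0.6],
    [0,0,0,0,0,0,1],
    [0,0,0,0,0,0,1],
    [0,0,0,0,0,0,1],
    [0,0,0,0,0,0,1]
  ]
}}

```text
time: 55.52
tool_pos: [477.8, 1.7, 91.6]
tcp_rot: [179.9, -0.4, 81.2]
ft_force: [0.6, -0.2, 0.0]
finger_gap: 85.4
grip_force: 0.0
```

Call:
{"method": "apply_moves", "body": {
  "deltas": [
    [0,0,-0.4,0,0,0,1],
    [0,0,-0.9,0,0,0,1],
    [0,0,-0.9,0,0,0,1],
    [0,0,-0.9,0,0,0,1],
    [0,0,-0.9,0,0,0,0],
    [0,0,-0.9,0,0,0,0],
    [0,0,-0.9,0,0,0,0],
    [0,0,-0.9,0,0,0,0]
  ]
}}

```text
time: 56.52
tool_pos: [477.2, 0.4, 294.5]
tcp_rot: [179.8, -0.4, 81.2]
ft_force: [1.0, 0.6, 0.2]
finger_gap: 12.4
grip_force: 0.0
```

Run:
```python
from h import *
np.set_printoptions(precision=2,suppress=True)
s=sense();print(s["tool_pos"],s["finger_gap"],s["joint_pos"])
a=np.radians(CASE[2])
for q in(1.6,1.7,1.8,1.9):
    print(q,"lid edge inner x,z",80-160*np.cos(q),62.5+160*np.sin(q),"outer",80-160*np.cos(q)+10*np.sin(q),62.5+160*np.sin(q)+10*np.cos(q))
# estimate lid angle from top picture: outer/inner edge corners at free edge (-y end)
c=cam("top");F=frame(*CASE)
for q in(1.6,1.7,1.8,1.9):
    P=lambda r,h,y:[80-r*np.cos(q)+h*np.sin(q),y,62.5+r*np.sin(q)+h*np.cos(q)]
    print(q,proj(c,F(np.array([P(160,0,-95),P(160,10,-95)]))).ravel())
```

```text
[477.22   0.36 294.5 ] 12.426689369389742 [ -6.4  -12.95  99.94   0.38  92.83   2.47]
1.6 lid edge inner x,z 84.67192356820621 222.4317764866408 outer 94.66765959862126 222.13978126362792
1.7 lid edge inner x,z 100.61511908728394 221.16636967239498 outer 110.53176719180863 219.87792472943974
1.8 lid edge inner x,z 116.35233515089394 218.31562094051122 outer 126.09081145967589 216.04359999358036
1.9 lid edge inner x,z 131.72633069816055 213.9080140299863 outer 141.18933157503469 210.67511836135128
1.6 [201.07 227.69 202.28 220.65]
1.7 [203.16 216.52 204.54 209.63]
1.8 [205.51 205.66 207.05 199.03]
1.9 [208.08 195.28 209.74 189.02]
```

Call:
{"method": "apply_moves", "body": {
  "deltas": [
    [0.816,0.537,0,0,0,0,0],
    [0.816,0.537,0,0,0,0,0],
    [0.816,0.537,0,0,0,0,0],
    [0.816,0.537,0,0,0,0,0],
    [0.816,0.537,0,0,0,0,0],
    [0.816,0.537,0,0,0,0,0],
    [0.816,0.537,0,0,0,0,0],
    [0.816,0.537,0,0,0,0,0]
  ]
}}

```text
time: 57.52
tool_pos: [635.3, 174.8, 295.1]
tcp_rot: [179.9, -0.4, 81.2]
ft_force: [0.8, -0.3, 0.3]
finger_gap: -0.2
grip_force: 0.0
```

Run:
```python
from h import *
np.set_printoptions(precision=2,suppress=True)
s=sense();casepose();print(s["finger_gap"])
p=frame(*CASE)([145,-80,0])[0];p[2]=224;go(p,81.2)
q=1.7-np.arange(0,18)*.1; C=np.c_[80-150*np.cos(q)+10*np.sin(q),62.5+150*np.sin(q)+10*np.cos(q)]
print(np.c_[q[1:],np.diff(C,axis=0)/30*[1,-1]])
c=cam("top");I=snapshot("top");cv2.imwrite("pics/top7.png",I[:,:,::-1])
```

```text
TCP in case [145.7  -79.36 295.08] [179.87  -0.4   81.15] nose-up -0.13086819266824298
lip [ 99.9  -78.72 207.97] heel [174.9  -78.78 208.14] j [10.75 15.58 70.93  0.33 93.24 19.62] [ 0.84 -0.25  0.29]
-0.22770050568926134
tcp [635.35 174.79 295.08] [179.87  -0.4   81.15] j [10.75 15.58 70.93  0.33 93.24 19.62]
rot units [ 0.03 -0.09 -0.01] shift units after rot [-0.02 -0.02  2.37]
[[ 1.6  -0.5  -0.07]
 [ 1.5  -0.5  -0.02]
 [ 1.4  -0.5   0.03]
 [ 1.3  -0.49  0.08]
 [ 1.2  -0.48  0.13]
 [ 1.1  -0.47  0.17]
 [ 1.   -0.45  0.22]
 [ 0.9  -0.43  0.26]
 [ 0.8  -0.4   0.3 ]
 [ 0.7  -0.37  0.34]
 [ 0.6  -0.33  0.38]
 [ 0.5  -0.29  0.41]
 [ 0.4  -0.25  0.44]
 [ 0.3  -0.2   0.46]
 [ 0.2  -0.16  0.48]
 [ 0.1  -0.11  0.49]
 [-0.   -0.06  0.5 ]]
```

Call:
{"method": "apply_moves", "body": {
  "deltas": [
    [0,0,0.6,0,0,0,0],
    [0,0,0.6,0,0,0,0],
    [0,0,0.6,0,0,0,0],
    [0,0,0.57,0,0,0,0],
    [0,-0.35,0,0,0,0,0],
    [0,-0.35,0,0,0,0,0],
    [0,0,0,0,0,0,0]
  ]
}}

```text
time: 58.45
tool_pos: [613.9, 178.2, 224.4]
tcp_rot: [179.8, -0.4, 81.2]
ft_force: [-0.4, -0.6, 0.9]
finger_gap: 0.0
grip_force: 0.0
```

Call:
{"method": "apply_moves", "body": {
  "deltas": [
    [0,-0.5,-0.07,0,0,0,0],
    [0,-0.5,-0.02,0,0,0,0],
    [0,-0.5,0.03,0,0,0,0],
    [0,-0.49,0.08,0,0,0,0],
    [0,-0.48,0.13,0,0,0,0],
    [0,-0.47,0.17,0,0,0,0]
  ]
}}

```text
time: 59.2
tool_pos: [527.8, 191.6, 215.0]
tcp_rot: [179.7, -0.5, 81.2]
ft_force: [1.5, -0.8, 1.9]
finger_gap: -0.0
grip_force: 0.9
```

Run:
```python
from h import *
np.set_printoptions(precision=1,suppress=True)
casepose()
I=snapshot("top");a=cv2.resize(I[120:345,60:260],(533,600));cv2.imwrite("pics/lid.png",a[:,:,::-1])
```

```text
TCP in case [ 36.9 -79.2 215. ] [179.7  -0.5  81.2] nose-up -0.30550989929604816
lip [ -8.7 -78.4 127.8] heel [ 66.3 -78.5 128.2] j [14.5  2.  94.2  0.3 83.3 23.3] [ 1.5 -0.8  1.9]
```

View pics/lid.png

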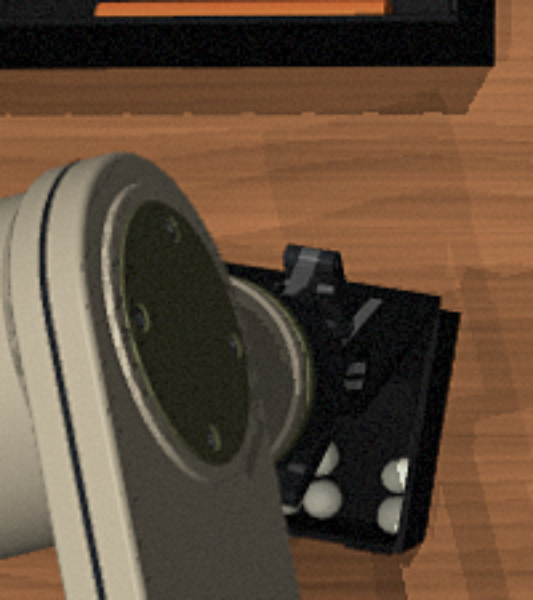

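The picture shows the lid coming forward with the finger behind it. I continue along the arc.

Call:
{"method": "apply_moves", "body": {
  "deltas": [
    [0,-0.45,0.22,0,0,0,0],
    [0,-0.43,0.26,0,0,0,0],
    [0,-0.4,0.3,0,0,0,0],
    [0,-0.37,0.34,0,0,0,0],
    [0,-0.33,0.38,0,0,0,0],
    [0,-0.29,0.41,0,0,0,0]
  ]
}}

```text
time: 60.0
tool_pos: [459.5, 202.3, 155.2]
tcp_rot: [179.9, -0.4, 81.2]
ft_force: [-0.4, 0.5, 1.0]
finger_gap: 0.2
grip_force: 0.6
```

Call:
{"method": "apply_moves", "body": {
  "deltas": [
    [0,-0.25,0.44,0,0,0,0],
    [0,-0.2,0.46,0,0,0,0],
    [0,-0.16,0.48,0,0,0,0],
    [0,-0.11,0.45,0,0,0,0],
    [0,-0.06,0.2,0,0,0,0],
    [0,0,0,0,0,0,0]
  ]
}}

```text
time: 60.75
tool_pos: [436.6, 206.1, 94.2]
tcp_rot: [180.0, -0.4, 81.2]
ft_force: [0.0, -0.1, 0.1]
finger_gap: -0.4
grip_force: 0.0
```

Run:
```python
from h import *
np.set_printoptions(precision=1,suppress=True)
casepose()
```

```text
TCP in case [-55.5 -78.9  94.2] [180.   -0.4  81.2] nose-up -0.03427046194551285
lip [-101.5  -78.3    7.2] heel [-26.5 -78.3   7.3] j [ 19.   -3.6 112.9   0.3  70.5  27.7] [ 0.  -0.1  0.1]
```

Call:
{"method": "apply_moves", "body": {
  "deltas": [
    [0,0,0.1,0,0,0,0],
    [0,0,0.1,0,0,0,0],
    [0,0,0,0,0,0,0]
  ]
}}

```text
time: 61.12
tool_pos: [437.1, 206.2, 88.8]
tcp_rot: [179.9, -0.4, 81.2]
ft_force: [0.2, -0.7, 0.2]
finger_gap: -0.4
grip_force: 0.0
```

Call:
{"method": "apply_moves", "body": {
  "deltas": [
    [0,0,0.06,0,0,0,0],
    [0,0,0,0,0,0,0]
  ]
}}

```text
time: 61.38
tool_pos: [437.0, 206.2, 87.0]
tcp_rot: [179.9, -0.4, 81.2]
ft_force: [-0.9, -1.3, -0.5]
finger_gap: -0.0
grip_force: 0.0
```

Call:
{"method": "apply_moves", "body": {
  "deltas": [
    [0,0,0.06,0,0,0,0],
    [0,0,0,0,0,0,0]
  ]
}}

```text
time: 61.62
tool_pos: [437.2, 206.3, 86.4]
tcp_rot: [179.9, -0.4, 81.2]
ft_force: [-5.1, -2.1, 11.2]
finger_gap: 0.3
grip_force: 5.9
```

The lid is shut: the fingertip touched at z ≈ 72.4 against a nominal 72.5. Next is the hasp.

Call:
{"method": "apply_moves", "body": {
  "deltas": [
    [0,0,-0.8,0,0,0,0],
    [0,0,-0.8,0,0,0,0],
    [0.5,-0.6,0,0,0,0,0],
    [0.5,-0.6,0,0,0,0,0],
    [0.5,-0.6,0,0,0,0,0],
    [0.47,-0.57,0,0,0,0,0],
    [0,0,0,0,0,0,0]
  ]
}}

```text
time: 62.5
tool_pos: [375.0, 276.0, 133.4]
tcp_rot: [179.9, -0.4, 81.3]
ft_force: [0.4, -0.4, -0.8]
finger_gap: 0.4
grip_force: 0.0
```

Run:
```python
from h import *
np.set_printoptions(precision=2,suppress=True)
casepose()
h=np.arange(2.0,-.01,-.1);P=np.c_[-82-30*np.sin(h)-2*np.cos(h)-14.5,66.5-30*np.cos(h)+2*np.sin(h)+14]
print(np.c_[h,P,np.r_[[[0,0]],np.diff(P,axis=0)/30*[1,-1]]])
# hasp state in the top picture: grey pixels
c=cam("top");I=snapshot("top");cv2.imwrite("pics/top8.png",I[:,:,::-1]);F=frame(*CASE)
for hh in(1.2,1.4,1.57,1.7,1.9): print(hh,proj(c,F(np.array([[-82-50*np.sin(hh),y,66.5-50*np.cos(hh)] for y in(-32,32)]))).ravel())
J=I[300:380,120:210].astype(int);m=(abs(J[...,0]-J[...,2])<14)&(J.sum(2)>200);ys,xs=np.nonzero(m)
print(len(xs),(xs.min()+120,xs.max()+120,ys.min()+300,ys.max()+300) if len(xs) else 0)
for r in range(300,380,4): print(r,"".join('#' if v else '.' for v in m[r-300]))
```

```text
TCP in case [-127.1   -19.2   133.45] [179.92  -0.39  81.27] nose-up -0.08322591072633756
lip [-172.97  -18.66   46.38] heel [-97.97 -18.57  46.49] j [ 29.85  -9.31 113.8    0.26  75.2   38.52] [ 0.4  -0.39 -0.8 ]
[[   2.   -122.95   94.8     0.      0.  ]
 [   1.9  -124.24   92.09   -0.04    0.09]
 [   1.8  -125.26   89.26   -0.03    0.09]
 [   1.7  -125.99   86.35   -0.02    0.1 ]
 [   1.6  -126.43   83.38   -0.01    0.1 ]
 [   1.5  -126.57   80.37   -0.      0.1 ]
 [   1.4  -126.4    77.37    0.01    0.1 ]
 [   1.3  -125.94   74.4     0.02    0.1 ]
 [   1.2  -125.19   71.49    0.03    0.1 ]
 [   1.1  -124.14   68.67    0.03    0.09]
 [   1.   -122.82   65.97    0.04    0.09]
 [   0.9  -121.24   63.42    0.05    0.09]
 [   0.8  -119.41   61.03    0.06    0.08]
 [   0.7  -117.36   58.84    0.07    0.07]
 [   0.6  -115.09   56.87    0.08    0.07]
 [   0.5  -112.64   55.13    0.08    0.06]
 [   0.4  -110.02   53.65    0.09    0.05]
 [   0.3  -107.28   52.43    0.09    0.04]
 [   0.2  -104.42   51.5     0.1     0.03]
 [   0.1  -101.49   50.85    0.1     0.02]
 [  -0.    -98.5    50.5  
[... 1453 characters left out ...]
...................................
352 ....................................#........#............................................
356 ..........................................................................................
360 ..........................................................................................
364 ..........................................................................................
368 ..........................................................................................
372 ..........................................................................................
376 ..........................................................................................
```

Call:
{"method": "apply_moves", "body": {
  "deltas": [
    [0,0,0.5,0,0,0,0],
    [0,0,0.5,0,0,0,0],
    [0,0,0.5,0,0,0,0],
    [0,0,0.1,0,0,0,0],
    [0,0,0.2,0,0,0,0],
    [0,0.02,0.2,0,0,0,0],
    [0,0.06,0.19,0,0,0,0],
    [0,0.1,0.175,0,0,0,0]
  ]
}}

```text
time: 63.55
tool_pos: [381.2, 274.9, 62.2]
tcp_rot: [179.9, -0.4, 81.2]
ft_force: [-0.6, -0.1, 1.4]
finger_gap: -0.1
grip_force: 0.8
```

Call:
{"method": "apply_moves", "body": {
  "deltas": [
    [0,0.13,0.155,0,0,0,0],
    [0,0.16,0.14,0,0,0,0],
    [0,0.18,0.12,0,0,0,0],
    [0,0.18,0.1,0,0,0,0]
  ]
}}

```text
time: 64.05
tool_pos: [401.0, 271.9, 47.0]
tcp_rot: [179.9, -0.4, 81.2]
ft_force: [-3.0, 0.3, 2.0]
finger_gap: 0.2
grip_force: 1.5
```

Run:
```python
from h import *
np.set_printoptions(precision=1,suppress=True)
casepose()
```

```text
TCP in case [-100.8  -19.2   47. ] [179.9  -0.4  81.2] nose-up -0.09459665842998673
lip [-146.6  -18.6  -40.1] heel [-71.6 -18.7 -39.9] j [ 27.9   0.6 114.3   0.3  64.7  36.6] [-3.   0.3  2. ]
```

Call:
{"method": "apply_moves", "body": {
  "deltas": [
    [0,0.08,0.1,0,0,0,0],
    [0,0.08,0.05,0,0,0,0],
    [0,0,0,0,0,0,0]
  ]
}}

```text
time: 64.42
tool_pos: [402.0, 271.9, 44.7]
tcp_rot: [-179.6, -0.3, 81.2]
ft_force: [-39.4, -5.2, 43.8]
finger_gap: -0.0
grip_force: 28.2
```

Call:
{"method": "apply_moves", "body": {
  "deltas": [
    [0,0.08,0,0,0,0,0],
    [0,0,0,0,0,0,0]
  ]
}}

```text
time: 64.68
tool_pos: [402.1, 271.8, 44.6]
tcp_rot: [-179.4, -0.2, 81.2]
ft_force: [-51.6, -3.4, 54.0]
finger_gap: -0.0
grip_force: 35.6
```

Run:
```python
from h import *
np.set_printoptions(precision=1,suppress=True)
casepose()
```

```text
TCP in case [-99.6 -19.1  44.6] [-179.4   -0.2   81.2] nose-up 0.5941811119939082
lip [-146.5  -18.8  -42. ] heel [-71.5 -18.8 -42.7] j [ 27.6   1.6 113.7   0.6  65.1  36.1] [-51.6  -3.4  54. ]
```

Call:
{"method": "apply_moves", "body": {
  "deltas": [
    [0,-0.24,-0.1,0,0,0,0],
    [0,-0.4,-0.1,0,0,0,0],
    [0,-0.6,-0.3,0,0,0,0],
    [0,-0.2,-0.7,0,0,0,0],
    [0,0,-0.9,0,0,0,0],
    [0,0,-0.9,0,0,0,0],
    [0,0,-0.9,0,0,0,0],
    [0,0,0,0,0,0,0]
  ]
}}

```text
time: 65.68
tool_pos: [366.4, 277.7, 162.2]
tcp_rot: [179.6, -0.6, 81.1]
ft_force: [1.2, 0.6, -0.2]
finger_gap: 0.2
grip_force: 0.0
```

Run:
```python
from h import *
np.set_printoptions(precision=1,suppress=True)
casepose()
c=cam("top");I=snapshot("top");cv2.imwrite("pics/top9.png",I[:,:,::-1]);F=frame(*CASE)
for hh in(0,.1,.2,.4): print(hh,proj(c,F(np.array([[-82-50*np.sin(hh)-2*np.cos(hh),y,66.5-50*np.cos(hh)] for y in(-32,32)]))).ravel(),proj(c,F(np.array([[-82,-32,66.5],[-82,32,66.5],[-100,0,45]],float))).ravel())
J=I[290:360,120:210].astype(int);m=(abs(J[...,0]-J[...,2])<14)&(J.sum(2)>200)
for r in range(300,360,2): print(r,"".join('#' if v else '.' for v in m[r-290]))
W=snapshot("wrist");cv2.imwrite("pics/w9.png",W[:,:,::-1]);cw=cam("wrist")
for hh in(0,.1,.2,.4): print(hh,proj(cw,F(np.array([[-82-50*np.sin(hh)-2*np.cos(hh),y,66.5-50*np.cos(hh)] for y in(-32,32)]))).ravel(),proj(cw,F(np.array([[-82,-32,66.5],[-82,32,66.5],[-100,0,45]],float))).ravel())
```

```text
TCP in case [-135.8  -18.8  162.2] [179.6  -0.6  81.1] nose-up -0.3580854217072199
lip [-181.2  -17.9   74.9] heel [-106.2  -18.    75.4] j [ 30.6 -12.3 113.3   0.2  78.4  39.4] [ 1.2  0.6 -0.2]
0 [183.  320.5 148.8 314.8] [174.3 323.2 138.  317.1 158.9 328.7]
0.1 [182.6 323.2 148.3 317.5] [174.3 323.2 138.  317.1 158.9 328.7]
0.2 [182.  326.  147.7 320.2] [174.3 323.2 138.  317.1 158.9 328.7]
0.4 [180.7 331.4 146.3 325.6] [174.3 323.2 138.  317.1 158.9 328.7]
300 .....................................................#####............#####...............
302 .......................................................##.............#####...............
304 ......................................................................#####...............
306 ..........................................................................................
308 ..........................................................................................
310 ..........................................................................................
312 .............................................................
[... 1784 characters left out ...]
..................................................
352 ..........................................................................................
354 ..........................................................................................
356 ..........................................................................................
358 ..........................................................................................
0 [385.  243.8 389.1 159.1] [402.1 266.3 408.4 164.8 371.2 210.4]
0.1 [378.6 243.9 382.3 159.1] [402.1 266.3 408.4 164.8 371.2 210.4]
0.2 [372.4 244.2 375.7 159.1] [402.1 266.3 408.4 164.8 371.2 210.4]
0.4 [360.6 245.4 363.1 159.4] [402.1 266.3 408.4 164.8 371.2 210.4]
```

Run:
```python
from h import *
np.set_printoptions(precision=1,suppress=True)
W=cv2.imread("pics/w9.png")[:,:,::-1].astype(int)
for r in(180,195,230,240): print(r,W[r,350:420:4].sum(1)//3)
I=cv2.imread("pics/top9.png")[:,:,::-1].astype(int);J=I[245:335,280:370];m=(J.sum(2)>330)&(abs(J[...,0]-J[...,2])<25)
c=cam("top")
for r in range(0,90,4): print(245+r,"".join('#' if v else '.' for v in m[r]))
ys,xs=np.nonzero(m);b=cv2.minAreaRect(np.c_[xs+280,ys+245].astype(np.float32));print(b,unproj(c,cv2.boxPoints(b),38))
s=frame(478,2,171.2);print(proj(c,s(np.array([[46,35,4],[46,-35,4],[-28,-35,38],[-28,35,38]],float))))
A=cv2.imread("pics/top0.png").astype(int)
for n,(x0,y0,x1,y1) in dict(tape=(280,130,336,186),driver=(345,140,372,240),can=(378,100,430,165),mug=(438,115,500,190)).items(): print(n,abs(A[y0:y1,x0:x1]-I[y0:y1,x0:x1,::-1]).mean())
```

```text
180 [156 144 118 117 119 117 120 115  96 106 106 102 103 105 136 126  62  70]
195 [112 110 112 116 102 102 119 112 101 113 147 107  95 109 146  87  64  68]
230 [162 159 153 113 109 109 109 112 106 108 104 103  89 124 132  53  69  66]
240 [163 163 152 110 111 109 110 112 110 106 103 107  93 132 124  53  68  64]
245 .......................................................................###................
249 .......................................................................###................
253 ..........................................................................................
257 ..........................................................................................
261 ..........................................................................................
265 ..........................................................................................
269 ..........................................................................................
273 ..........................................................................................
277 ........................
[... 1036 characters left out ...]
.............#######################.......................................
325 ...........................####################################...........................
329 ..............................###################################.##......................
333 ..........................................#########################.......................
((339.290283203125, 289.5928955078125), (40.4589729309082, 93.29946899414062), 17.744672775268555) [[407.3  32.4  38. ]
 [563.3 -17.1  38. ]
 [541.8 -84.7  38. ]
 [386.2 -35.2  38. ]]
[[338.8 314.4]
 [300.8 308.3]
 [306.1 268.7]
 [345.4 274.9]]
tape 3.2751913265306123
driver 4.0801234567901234
can 3.842603550295858
mug 3.4170609318996417
```

Run:
```python
from h import *
np.set_printoptions(precision=1,suppress=True)
W=cv2.imread("pics/w9.png")[:,:,::-1].astype(int)
for r in(175,232,290): print(r,[tuple(int(v) for v in W[r,x]) for x in range(350,420,3)])
I=cv2.imread("pics/top9.png")[:,:,::-1].astype(int);J=I[285:350,290:370];m=(J.sum(2)>330)&(abs(J[...,0]-J[...,2])<25)
c=cam("top")
for r in range(0,65,2): print(285+r,"".join('#' if v else '.' for v in m[r]))
n,l,st,ce=cv2.connectedComponentsWithStats(m.astype(np.uint8));k=1+np.argmax(st[1:,4]);ys,xs=np.nonzero(cv2.dilate(m.astype(np.uint8),np.ones((3,3)))) 
ys,xs=np.nonzero(m)
b=cv2.minAreaRect(np.c_[xs+290,ys+285].astype(np.float32));print(b,unproj(c,cv2.boxPoints(b),[20]*4))
```

```text
175 [(227, 152, 94), (216, 143, 89), (183, 120, 73), (173, 115, 74), (172, 111, 68), (170, 111, 71), (170, 113, 69), (174, 117, 74), (171, 113, 72), (165, 109, 68), (161, 105, 67), (151, 102, 68), (116, 106, 100), (110, 103, 99), (106, 101, 98), (106, 103, 96), (110, 104, 103), (94, 86, 87), (119, 117, 118), (142, 141, 143), (122, 121, 126), (57, 50, 48), (77, 71, 71), (70, 64, 68)]
232 [(233, 159, 98), (231, 155, 94), (225, 152, 95), (182, 122, 77), (158, 102, 64), (167, 110, 72), (159, 105, 68), (164, 112, 71), (156, 102, 65), (160, 106, 67), (156, 105, 69), (118, 107, 97), (112, 107, 101), (108, 102, 99), (108, 106, 101), (102, 101, 97), (95, 88, 90), (121, 119, 119), (144, 139, 143), (104, 101, 103), (58, 53, 52), (65, 66, 65), (68, 67, 66), (65, 63, 65)]
290 [(238, 164, 100), (233, 158, 96), (216, 140, 87), (161, 105, 64), (149, 97, 62), (136, 90, 54), (138, 91, 57), (148, 99, 61), (145, 95, 59), (140, 92, 56), (60, 43, 34), (56, 45, 34), (55, 42, 34), (49, 35, 26), (55, 45, 37), (52, 40, 38), (46, 37, 32), (46, 33, 28), (48, 42, 37), (59, 53, 53), (57, 54, 52), (59, 57, 58), (5
[... 2305 characters left out ...]
...............
339 ..................................................####..........................
341 ................................................................................
343 ................................................................................
345 ................................................................................
347 ................................................................................
349 ................................................................................
((330.75, 315.7499694824219), (40.47715377807617, 38.263553619384766), 18.43494987487793) [[405.3  34.   20. ]
 [470.3  12.6  20. ]
 [447.7 -56.2  20. ]
 [382.9 -34.7  20. ]]
```

Run:
```python
from h import *
np.set_printoptions(precision=2,suppress=True)
c=cam("top")
b=unproj(c,[(317,292.5),(355.5,305)],38);l=unproj(c,[(306.5,327),(343,340)],5.5);print(b,l)
d=(b[0]-b[1])[:2];ang=np.degrees(np.arctan2(d[1],d[0]));print("bar angle",ang,np.hypot(*d))
n=np.array([np.cos(np.radians(ang+90)),np.sin(np.radians(ang+90))])
o1=b.mean(0)[:2]+28*n;o2=l.mean(0)[:2]-46*n;print(o1,o2)
o=(o1+o2)/2;go([o[0],o[1],180],ang)
```

```text
[[469.29  12.97  38.  ]
 [447.75 -54.59  38.  ]] [[404.08  33.09   5.5 ]
 [380.96 -33.35   5.5 ]]
bar angle 72.31113909710469 70.90386953301967
[431.84 -12.3 ] [436.34 -14.1 ]
tcp [364.8  276.76 159.31] [179.87  -0.4   81.14] j [ 30.59 -12.19 113.48   0.23  78.35  39.41]
rot units [ 0.02 -0.09  1.93] shift units after rot [-8.51  5.14 -0.69]
```

The hasp is flush, but the scoop was knocked about 40 mm off centre, to (434, −13). I'll re-centre it.

Call:
{"method": "apply_moves", "body": {
  "deltas": [
    [0,0,-0.35,0,0,0.97,0],
    [0,0,-0.35,0,0,0.97,0],
    [-0.85,0.51,0,0,0,0,0],
    [-0.85,0.51,0,0,0,0,0],
    [-0.85,0.51,0,0,0,0,1],
    [-0.85,0.51,0,0,0,0,1],
    [-0.85,0.51,0,0,0,0,1],
    [-0.85,0.51,0,0,0,0,1]
  ]
}}

```text
time: 66.78
tool_pos: [404.8, 101.9, 177.9]
tcp_rot: [-179.9, -0.3, 72.3]
ft_force: [0.1, 0.1, 0.3]
finger_gap: 72.3
grip_force: 0.0
```

Call:
{"method": "apply_moves", "body": {
  "deltas": [
    [-0.85,0.51,0,0,0,0,1],
    [-0.85,0.51,0,0,0,0,1],
    [-0.85,0.51,0,0,0,0,1],
    [-0.85,0.51,0,0,0,0,1],
    [0,0,0,0,0,0,1],
    [0,0,0,0,0,0,1]
  ]
}}

```text
time: 67.53
tool_pos: [431.9, -12.4, 177.8]
tcp_rot: [-179.9, -0.4, 72.2]
ft_force: [-0.2, -0.2, -0.5]
finger_gap: 85.6
grip_force: 0.0
```

Run:
```python
from h import *
np.set_printoptions(precision=2,suppress=True)
go([434,-13,91],72.3);print(sense()["finger_gap"])
# bar from wrist picture: dark bar between white pan areas
W=snapshot("wrist");cw=cam("wrist");cv2.imwrite("pics/w10.png",W[:,:,::-1])
F=frame(434,-13,162.3)
P=np.array([[7,32,107],[7,-32,107],[-7,-32,107],[-7,32,107],[-28,35,38],[-28,-35,38],[46,35,5],[46,-35,5]],float);print(proj(cw,F(P)))
m=(W.astype(int).sum(2)>360)&(abs(W[...,0].astype(int)-W[...,2])<25)
for r in range(100,290,6): print(r,"".join('#' if v else '.' for v in m[r,220:440:3]))
```

```text
tcp [431.93 -12.42 177.79] [-179.91   -0.39   72.23] j [ -8.78 -17.26 115.68   0.41  81.6    8.93]
rot units [-0.02 -0.09 -0.02] shift units after rot [0.   0.07 2.89]
85.62912310979907
[[307.83 311.34]
 [306.89 205.39]
 [332.45 205.37]
 [331.32 311.31]
 [355.09 273.67]
 [357.64 183.45]
 [265.59 259.74]
 [262.34 178.28]]
100 ..........................................................................
106 ..........................................................................
112 ..........................................................................
118 ..........................................................................
124 ..........................................................................
130 ..........................................................................
136 ..........................................................................
142 ..........................................................................
148 ..........................................................................
154 ..............................................................
[... 1050 characters left out ...]
..........###############.......########............................
244 ................###############........#######............................
250 ................###############.......########............................
256 ................##############.........#######............................
262 ......................########.........#######............................
268 ......................#########.......########............................
274 ..........................................................................
280 ..........................................................................
286 ..........................................................................
```

Call:
{"method": "apply_moves", "body": {
  "deltas": [
    [0,0.1,0.7,0,0,0,1],
    [0,0,0.7,0,0,0,1],
    [0,0,0.7,0,0,0,1],
    [0,0,0.7,0,0,0,1],
    [0,0,0,0,0,0,0],
    [0,0,0,0,0,0,0],
    [0,0,0,0,0,0,0],
    [0,0,0,0,0,0,0]
  ],
  "grip_force": 60
}}

```text
time: 68.58
tool_pos: [436.3, -13.2, 95.8]
tcp_rot: [179.9, -0.4, 72.3]
ft_force: [0.9, 0.1, -2.5]
finger_gap: 12.7
grip_force: 60.7
```

Call:
{"method": "apply_moves", "body": {
  "deltas": [
    [0,0,0,0,0,0,0],
    [0,0,0,0,0,0,0],
    [0,0,0,0,0,0,0],
    [0,0,0,0,0,0,0]
  ]
}}

```text
time: 69.08
tool_pos: [436.2, -13.2, 95.7]
tcp_rot: [179.9, -0.4, 72.3]
ft_force: [-2.1, 1.7, 6.3]
finger_gap: 12.6
grip_force: 62.1
```

Run:
```python
from h import *
np.set_printoptions(precision=2,suppress=True)
go([476,1,91],72.3)
```

```text
tcp [436.22 -13.22  95.71] [179.91  -0.41  72.26] j [ -8.79 -11.47 119.89   0.42  71.42   8.82]
rot units [ 0.02 -0.09 -0.01] shift units after rot [0.85 1.12 0.16]
```

Call:
{"method": "apply_moves", "body": {
  "deltas": [
    [0,0,-0.4,0,0,0,0],
    [0.28,0.37,0,0,0,0,0],
    [0.28,0.37,0,0,0,0,0],
    [0.28,0.37,0,0,0,0,0],
    [0,0,0,0,0,0,0],
    [0,0,0.25,0,0,0,0],
    [0,0,0.15,0,0,0,0],
    [0,0,0,0,0,0,0]
  ]
}}

```text
time: 70.08
tool_pos: [475.0, 0.4, 95.7]
tcp_rot: [180.0, -0.4, 72.2]
ft_force: [-3.9, -0.4, 7.1]
finger_gap: 12.8
grip_force: 62.3
```

Call:
{"method": "apply_moves", "body": {
  "deltas": [
    [0,0,0,0,0,0,0.3],
    [0,0,0,0,0,0,0.6],
    [0,0,0,0,0,0,1],
    [0,0,0,0,0,0,1],
    [0,0,0,0,0,0,1],
    [0,0,0,0,0,0,1]
  ]
}}

```text
time: 70.82
tool_pos: [475.1, 0.7, 95.1]
tcp_rot: [180.0, -0.4, 72.3]
ft_force: [-0.0, 1.0, -0.2]
finger_gap: 85.5
grip_force: 0.0
```

Call:
{"method": "apply_moves", "body": {
  "deltas": [
    [0,0,-0.4,0,0,0,1],
    [0,0,-0.9,0,0,0,1],
    [0,0,-0.9,0,0,0,1],
    [0,0,-0.9,0,0,0,1],
    [0,0,-0.9,0,0,0,1],
    [0,0,-0.9,0,0,0,1],
    [-0.9,0,0,0,0,0,1],
    [-0.9,0,0,0,0,0,1]
  ]
}}

```text
time: 71.82
tool_pos: [458.5, -52.2, 243.4]
tcp_rot: [179.8, -0.4, 72.3]
ft_force: [0.5, -0.0, 0.1]
finger_gap: 85.2
grip_force: 0.0
```

Call:
{"method": "apply_moves", "body": {
  "deltas": [
    [-0.9,0,0,0,0,0,1],
    [-0.9,0,0,0,0,0,1],
    [-0.9,0,0,0,0,0,1],
    [-0.9,0,0,0,0,0,1],
    [-0.9,0,0,0,0,0,1],
    [-0.9,0,0,0,0,0,1],
    [0,0,0,0,0,0,1]
  ]
}}

```text
time: 72.7
tool_pos: [408.5, -207.3, 241.5]
tcp_rot: [179.9, -0.4, 72.1]
ft_force: [0.5, 0.4, 0.0]
finger_gap: 85.2
grip_force: 0.0
```

Run:
```python
from h import *
np.set_printoptions(precision=1,suppress=True)
I=snapshot("top").astype(int);J=I[255:335,285:365];m=(J.sum(2)>330)&(abs(J[...,0]-J[...,2])<25);c=cam("top")
for r in range(0,80,3): print(255+r,"".join('#' if v else '.' for v in m[r]))
s=frame(476,1,162.3);print(proj(c,s(np.array([[46,35,5],[46,-35,5],[-28,-35,38],[-28,35,38]],float))))
K=I[310:360,120:210];m=(abs(K[...,0]-K[...,2])<14)&(K.sum(2)>200)
for r in range(0,40,3): print(310+r,"".join('#' if v else '.' for v in m[r]))
print(sense()["tool_pos"],sense()["time"])
```

```text
255 ................................................................................
258 ................................................................................
261 ................................................................................
264 ................................................................................
267 ................................................................................
270 .........................#####..................................................
273 ........................##..###########.........................................
276 .......................###.#####################................................
279 ......................####################################......................
282 ......................#...##################.###################................
285 ...................................############################.................
288 .............................................#############.###..................
291 ..................##..................................##..###...............
[... 1914 characters left out ...]
......
331 ..........................................................................................
334 ..........................................................................................
337 ..........................................................................................
340 ..........................................................................................
343 ..........................................................................................
346 ..........................................................................................
349 ..........................................................................................
[ 408.8 -206.4  241.4] 72.75
```

The scoop is centred and flat, the hasp is down, and the arm is clear of everything.

```bash
python3 -c "
from bench import *
print(hand_in())"
```

```text
the job is handed in; nothing more can be done
None
```

The job is handed in at about 73 s of robot time: all six buffers are in the case, the lid is shut, the hasp is down over the catch, and the scoop lies flat in the middle of its mat after I re-centred it when it was knocked aside; `hand_in()` returned no verdict.

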